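Square up an imaging stand's column

ROBOT

A 6-joint arm with a two-finger parallel gripper is mounted at the origin on the work surface. World frame = base frame: x ahead of the robot, y to its left, z up, the work surface at z = 0. Lengths are in m, angles in rad, forces in N, time in s.
With the tool pointing down it reaches from about 0.35 to 0.8 m from the base axis. Payload 7.3 kg.
Tool frame: the origin (TCP) lies on the centre line of the jaws, within the pads' length; the fingertips stand 11 mm ahead of it and the grasp point (between the pads) lies 8 mm behind it (bot.tcp_to_tips is the distance from the TCP to the fingertips, in m); x points along the fingers, z is the direction in which the jaws open and shut, and the axes are right-handed (so a half turn about x gives the same grasp; the last joint's range is limited). The gripper opens to 85 mm and grips with 20 to 120 N. Pads are 22 mm wide; open, the fingers measure 114 mm over their backs; the gripper's body (76 mm by 85 mm) begins 54 mm behind the grasp point. The pads swing forward as they close: fully open they stand 13 mm farther back than shut.
Start: joints at [-1.287, 0.342, 1.524, -0, 1.275, -0.146], TCP at [0.219, -0.477, 0.219] pointing down, gripper open.
Joint ranges: [-2.53, 2.53], [-0.77, 2.02], [0.04, 2.7], [-1, 4.14], [0.28, 2.66], [-3.11, 3.11]. Speed limits (rad/s): [2.57, 2.57, 3.14, 3.14, 3.14, 3.14].

INTERFACE

Orientations are given as a unit quaternion [x, y, z, w].
In Python, from rig import bot, imaging gives the robot as it stands. The module is installed in compiled form; this text tells all that it offers.
- The arm moves only by the tool carry_out, never from a script. Its argument "targets" is a list of rows, each an object of numbers: "dx", "dy", "dz": the shift along the tool's x, y, z in m; "wx", "wy", "wz": the turn, a rotation vector about the tool's x, y, z in rad; "claw": the opening in per cent of the stroke, from 0 (shut) to 100 (fully open). In form: [{"dx": .., "dy": .., "dz": .., "wx": .., "wy": .., "wz": .., "claw": ..}, ...]. A call has exactly 5 rows; each row is the pose to reach, as a shift and turn from the pose measured when the call began, along the tool's axes at that moment; what a row does not reach only later rows make up. A row lasts 1/10 s, in which the tool goes at most 50 mm and 8.59 degrees, less where a joint would pass 70% of its speed; a pose out of reach is approached as far as the arm can. A call with a gripper value outside its range is refused whole. The fingers move at their own pace and stop on an object; "grip_force" is the grip in N (left out, the last holds). Time passes only in rows, so rows that repeat a pose let the fingers close, or fill a call up. It gives the time, the measured TCP pose, the force and the opening at its end, in the units of the state.
- bot.get_state(): the state, without advancing time (a new reading comes with each control period).
- imaging.grab_frame(name): name is "scene" or "top"; returns the picture (400x640x3 uint8, red, green, blue); there is no depth.
- imaging.calibration(name): a dict with "mtx" (3x3 intrinsics, pixels), "eye" and "rotation" of the camera in the world. Camera axes: x right, y up, looking along -z (the intrinsics and any distortion apply to the point x, -y, -z); pixel columns grow to the right and rows downward; lengths in m; the calibration is good to about 2 mm. A picture is of the moment at which its call begins. calibration takes no time and is no camera call.
- bot.finish_job(): hands the job in, once; it reports no verdict.
The state is a dict: "time_s": time; "q": joint angles; "qvel": joint speeds; "joint_efforts": joint torques, N m; "eef_pos": TCP position; "eef_rot": TCP orientation; "contact_force": force on the tool from outside, world axes, zero at the start; "torque": the same for the moment, N m; "gripper_width": finger opening in m.
Only numpy, scipy, OpenCV 4.12 (cv2) and the standard library are available. Lean on these libraries where they do the work, as an engineer would, in place of code of your own. Each camera call takes 0.05 s, during which the arm holds its last target. There are 200 camera calls.

TASK

Clear the two brass nuts off the imaging stand's white base plate by dropping both into the orange pot. Then pick up the square, set its black stock flat on the plate and push it up to the blue column until the back of the steel blade lies flush on the column's face, the blade's whole width on that face. Finish while still gripping the square there, pressing it firmly down on the plate and against the column without ramming it; do not let go, keep the square upright all along, and leave the pot and the bottles and dishes standing where they are.

Things in the scene. Friction and masses are not known exactly. Their poses are not given: they have to be found in the camera images.
- plate: Fixed white base plate of the imaging stand, 240 x 140 x 10 mm, lying on the bench. Origin at the centre of its underside; x along the 240 mm length towards the end where the column stands, z up; its top is at z = 10 mm.
- column: Fixed blue square column, 50 x 50 mm and 120 mm tall, on the plate near its +x end. Origin at the centre of its foot, on the plate's top; axes parallel to the plate's. The face to square against is its -x face (x = -25 mm), which looks along the long free part of the plate.
- square: Loose L-shaped try square, standing upright on its stock on the bench, 130 mm long, 28 mm wide all over, 0.23 to 0.36 kg. Origin at the centre of its underside. The black stock (28 mm tall) runs along x from -65 to +57 mm; the steel blade, 8 mm thick and 100 mm tall, rises at the +x end (x = 57 to 65 mm). z up. The underside (z = 0) and the outer blade face (x = +65 mm) are the two faces that must touch.
- square_grip (a point): Point in the stock of the square to grip across its 28 mm width (along y): 80 mm behind the outer blade face (x = -15 mm from the square's origin), half-way up the stock (14 mm above its underside). Axes as the square's.
- square_heel (a point): Outer bottom corner of the square, at the middle of its width: the foot of the outer blade face (x = +65 mm, z = 0). Axes as the square's. While the square is pressed down, friction on the plate (coefficient up to about 1) takes part of a sideways push, and only the rest reaches the column.
- nut_a_center (a point): Centre of a loose tall brass nut standing on the plate: a flange 28 mm across and 6 mm tall at the bottom, above it a round body 22 mm across, 26 mm tall in all, 60 g. The point is half-way up (13 mm above its underside).
- nut_b_center (a point): The same point of the second, identical brass nut, farther from the column on the plate.
- pot: Loose open round orange pot, 100 mm across at the rim, 92 mm at the foot, walls 4 mm, 55 mm tall, 0.25 kg. Origin at the centre of its underside, z up.
- pot_in (a point): Centre of the pot's inner floor, 5 mm above its underside, z up.
- petri: Bystander: loose stack of three clear petri dishes, 90 mm across, 42 mm tall, origin at the centre of its underside; the pot and this stack may trade places.
- amber: Bystander: loose amber glass bottle, 68 mm across, 150 mm tall, origin at the centre of its underside.
- buffer: Bystander: loose white bottle with blue cap, 72 mm across, 160 mm tall, origin at the centre of its underside.

How it is judged:
On the way, in this order (a step that is already met when the one before it is completed fails the run):
1. both nuts lie in the pot, let go (horizontal distance between each of nut_a_center, nut_b_center and pot_in below 0.045 m and z of nut_a_center in the frame of pot_in between 0 and 0.055 m and z of nut_b_center in the frame of pot_in between 0 and 0.055 m and contact force between the fingers and anything else below 0.2 N), for 0.2 s.
2. the square is gripped and sits with its stock on the plate and its blade on the column's face (contact force between square and column above 2 N and contact force between square and plate above 4.5 N and angle between square_heel's own z axis and vertical below 0.035 rad and angle between the x axis of square_heel and the x axis of column, either way round below 0.045 rad and y of square_heel in the frame of column between -0.014 and 0.014 m and x of square_heel in the frame of column between -0.028 and -0.022 m and z of square_heel in the frame of column below 0.003 m and contact force between the fingers and square above 2 N), for 0.3 s.
At the end, for the whole second after the job is handed in: Both nuts lie in the pot; the square, still gripped and at rest, presses the plate with over 4.5 N (weight included) and the column's -x face with over 2 N, within 2 degrees of upright, 2.5 degrees of the column's yaw, 14 mm of its middle, heel within 3 mm of the corner (all of step 2 and horizontal distance between each of nut_a_center, nut_b_center and pot_in below 0.045 m and z of nut_a_center in the frame of pot_in between 0 and 0.055 m and z of nut_b_center in the frame of pot_in between 0 and 0.055 m and linear speed of square below 0.02 m/s and angle between pot's own z axis and vertical below 0.1 rad); the arm keeps its last pose, push and grip.
It fails at once if the square is tipped over by more than 30 degrees (angle between square_heel's own z axis and vertical above 0.52 rad).
It fails at once if the square is rammed: over 60 N on the column or the plate (contact force between square and column above 60 N or contact force between square and plate above 60 N).
It fails at once if the pot is shifted by more than 40 mm or tipped (distance of pot from where it was at the start of the episode above 0.04 m or angle between pot's own z axis and vertical above 0.5 rad).
It fails at once if a bystander (petri dishes, amber or white bottle) is shifted by more than 30 mm (distance of any of petri, amber, buffer from where it was at the start of the episode above 0.03 m).
It also fails if it takes over 72 s, if anything falls off the work surface, if the arm or the gripper's body presses on something with over 40 N, if the wrist force passes 120 N, or if a joint passes its speed limit or range.

## Working session

There is one attempt and no reset: what is moved stays moved. The work goes in short steps, Python scripts to look and compute and a tool call to move; the robot and the scene stay as the last step left them, time stands still between calls to the robot, and variables do not carry over. Pictures are saved under pics/ and viewed, about 8 in all and at most 12, crops included, and the job is handed in when it is done.

Besides the shell and the picture viewer there is one more tool, called after "Call:" by a JSON object that holds its "method" and its "body". carry_out: Moves the arm, as the interface text tells. Its arguments: {"type":"object","properties":{"targets":{"type":"array","items":{"type":"object","properties":{"dx":{"type":"number"},"dy":{"type":"number"},"dz":{"type":"number"},"wx":{"type":"number"},"wy":{"type":"number"},"wz":{"type":"number"},"claw":{"type":"number"}}}},"grip_force":{"type":"number"}},"required":["targets"]}

```bash
mkdir -p pics
python3 - <<'E'
from rig import bot, imaging
import cv2, numpy as np
for n in("scene","top"):
    im=imaging.grab_frame(n); cv2.imwrite(f"pics/{n}0.png",im[:,:,::-1])
    c=imaging.calibration(n); print(n,{k:np.round(v,4).tolist() if not isinstance(v,str) else v for k,v in c.items()})
s=bot.get_state(); print(s, bot.tcp_to_tips)
E
```

```text
scene {'mtx': [[468.5157, 0.0, 321.8353], [0.0, 468.5157, 201.191], [0.0, 0.0, 1.0]], 'eye': [1.1621, -0.3483, 1.1686], 'rotation': [0.2292, 0.1315, 0.5033, 0.8227]}
top {'mtx': [[449.1469, 0.0, 319.5508], [0.0, 449.1469, 196.3192], [0.0, 0.0, 1.0]], 'eye': [0.4397, -0.0025, 1.1657], 'rotation': [-0.0388, 0.0458, 0.7113, -0.7003]}
{'time_s': 0.1, 'q': array([-1.28700391e+00,  3.42650197e-01,  1.52493954e+00,  2.32634905e-05,
        1.27541193e+00, -1.45991037e-01]), 'qvel': array([-0.00107642, -0.00119732, -0.00191663,  0.00015397, -0.0012432 ,
        0.0018057 ]), 'joint_efforts': array([ 1.93728396e-03, -4.34447587e+01, -2.46491700e+01, -4.55704117e-05,
        4.66532452e-03, -2.65468202e-05]), 'eef_pos': array([ 0.2186759 , -0.47686604,  0.21829066]), 'eef_rot': array([ 0.38221394,  0.59548962, -0.38154775,  0.59474862]), 'contact_force': array([-0.18182502,  0.08693105, -0.42715089]), 'torque': array([ 0.01257041, -0.00365573, -0.00809004]), 'gripper_width': 0.08533565044549028} 0.011
```

View pics/scene0.png

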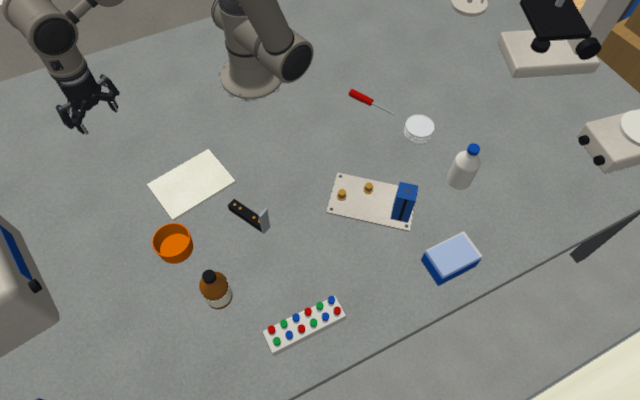

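View pics/top0.png

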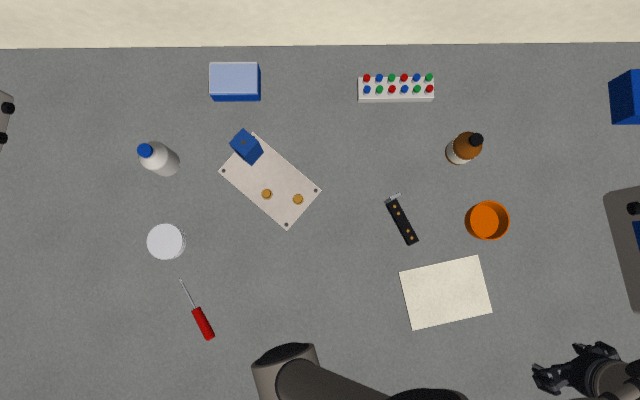

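```bash
cat > h.py <<'E'
import numpy as np, cv2
from scipy.spatial.transform import Rotation as R
from rig import bot, imaging
C={n:imaging.calibration(n) for n in("scene","top")}
def ray(n,p):
    c=C[n]; K=np.array(c["mtx"]); d=np.linalg.inv(K)@[p[0],p[1],1.]
    rot=np.array(c["rotation"]); r=R.from_matrix(rot) if rot.shape==(3,3) else R.from_quat(rot)
    return np.array(c["eye"]), r.apply([d[0],-d[1],-d[2]])
def plane(n,p,z):
    e,d=ray(n,p); return e+d*(z-e[2])/d[2]
def tri(ps,pt):
    (a,u),(b,v)=ray("scene",ps),ray("top",pt)
    u=u/np.linalg.norm(u);v=v/np.linalg.norm(v)
    s,t=np.linalg.lstsq(np.c_[u,-v],b-a,rcond=None)[0]
    P,Q=a+s*u,b+t*v; return (P+Q)/2,np.linalg.norm(P-Q)
def proj(n,X):
    c=C[n]; rot=np.array(c["rotation"]); r=R.from_matrix(rot) if rot.shape==(3,3) else R.from_quat(rot)
    q=r.inv().apply(np.array(X)-c["eye"]); q=np.array([q[0],-q[1],-q[2]]); q=np.array(c["mtx"])@q; return q[:2]/q[2]
def blobs(im,lo,hi,roi,amin=5):
    x0,y0,x1,y1=roi; h=cv2.cvtColor(np.ascontiguousarray(im[y0:y1,x0:x1]),cv2.COLOR_RGB2HSV)
    m=cv2.inRange(h,np.array(lo),np.array(hi)); n,l,s,c=cv2.connectedComponentsWithStats(m)
    return [(s[i,4],c[i]+[x0,y0],(l==i).astype(np.uint8)) for i in range(1,n) if s[i,4]>=amin]
E
python3 - <<'E'
from h import *
im={n:imaging.grab_frame(n) for n in C}
rois={"scene":dict(plate=(320,165,425,240),sq=(222,193,280,238),pot=(145,215,200,270)),
"top":dict(plate=(210,120,330,235),sq=(378,185,425,252),pot=(455,190,520,250))}
B=((10,90,80),(30,255,255))
for n in im:
    for k,b in (("plate",B),("sq",B)):
        print(n,k,"brass",[(a,c.round(1).tolist()) for a,c,_ in blobs(im[n],*b,rois[n][k],3)])
    print(n,"pot",[(a,c.round(1).tolist()) for a,c,_ in blobs(im[n],(5,150,60),(20,255,255),rois[n]["pot"],50)])
    for a,c,m in blobs(im[n],(0,0,175),(40,60,255),rois[n]["plate"],500):
        x0,y0=rois[n]["plate"][:2]; cn=max(cv2.findContours(m,0,1)[0],key=len); hull=cv2.convexHull(cn)
        q=cv2.approxPolyDP(hull,5,True)[:,0]+[x0,y0]; print(n,"plate",a,q.tolist())
    for a,c,m in blobs(im[n],(0,0,0),(180,255,60),rois[n]["sq"],80):
        x0,y0=rois[n]["sq"][:2]; cn=max(cv2.findContours(m,0,1)[0],key=len)
        print(n,"stock",a,c.round(1),(cv2.boxPoints(cv2.minAreaRect(cn))+[x0,y0]).round(1).tolist())
    for a,c,m in blobs(im[n],(100,100,40),(125,255,255),rois[n]["plate"],80):
        x0,y0=rois[n]["plate"][:2]; cn=max(cv2.findContours(m,0,1)[0],key=len); hull=cv2.convexHull(cn)
        print(n,"col",a,(cv2.approxPolyDP(hull,2,True)[:,0]+[x0,y0]).tolist())
def crop(n,k,s):
    x0,y0,x1,y1=rois[n][k]; return cv2.resize(im[n][y0:y1,x0:x1,::-1],(s*(x1-x0),s*(y1-y0)),interpolation=cv2.INTER_NEAREST)
L=[crop("scene","plate",3),crop("top","plate",3),crop("scene","sq",4),crop("top","sq",4)]
W=800;can=np.zeros((600,800,3),np.uint8)
for c,(x,y) in zip(L,[(0,0),(330,0),(0,240),(0+10,0)]): 
    if c is L[3]: x,y=600,330
    h,w=c.shape[:2]; h=min(h,600-y);w=min(w,800-x); can[y:y+h,x:x+w]=c[:h,:w]
cv2.imwrite("pics/crops.png",can)
E
```

```text
scene plate brass [(np.int32(76), [368.1, 187.7]), (np.int32(76), [341.4, 194.2])]
scene sq brass [(np.int32(10), [234.2, 204.0]), (np.int32(9), [239.7, 207.9]), (np.int32(8), [253.5, 217.0]), (np.int32(5), [258.4, 221.2])]
scene pot [(np.int32(1259), [172.4, 242.5])]
scene plate 2465 [[337, 173], [396, 185], [411, 214], [409, 229], [327, 211]]
scene stock 374 [244.7 213.7] [[226.3, 207.5], [232.8, 198.0], [266.9, 221.4], [260.4, 230.9]]
scene col 645 [[400, 182], [417, 186], [407, 221], [391, 217]]
top plate brass [(np.int32(86), [266.4, 193.6]), (np.int32(88), [297.7, 199.0])]
top sq brass [(np.int32(9), [394.0, 206.0]), (np.int32(9), [398.0, 213.0]), (np.int32(11), [407.6, 230.5]), (np.int32(10), [411.2, 237.5])]
top pot [(np.int32(1402), [487.2, 220.3])]
top plate 4027 [[252, 132], [321, 190], [286, 230], [218, 171]]
top stock 542 [401.4 222.1] [[384.6, 203.8], [395.4, 197.9], [418.4, 240.1], [407.6, 245.9]]
top col 675 [[242, 128], [254, 137], [262, 150], [252, 164], [229, 143]]
```

View pics/crops.png

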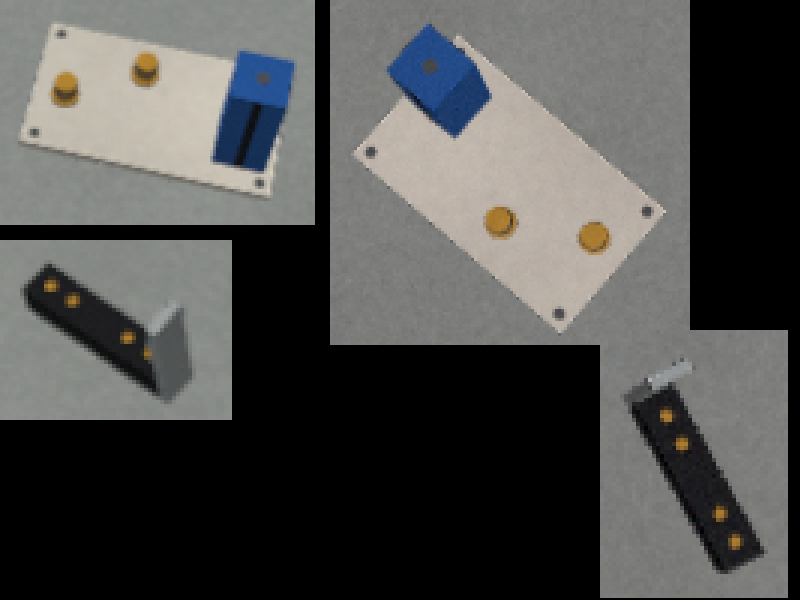

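Run:
```python
from h import *
p=lambda *a:print(*[x.round(4).tolist() if isinstance(x,np.ndarray) else x for x in a])
# brass blobs
p("nutA",*tri((368.1,187.7),(266.4,193.6))); p("nutB",*tri((341.4,194.2),(297.7,199.0)))
dots=[tri(a,b) for a,b in zip([(234.2,204),(239.7,207.9),(253.5,217)],[(411.2,237.5),(407.6,230.5),(398,213)])]
for d in dots: p("dot",*d)
D=[plane("top",q,.028) for q in [(411.2,237.5),(407.6,230.5),(398,213),(394,206)]]
for d in D: p("dotplane",d)
v=D[3]-D[0]; p("yaw sq",np.degrees(np.arctan2(v[1],v[0])))
p("pot c(z.03)",plane("top",(487.2,220.3),.03)); p("pot tri",*tri((172.4,242.5),(487.2,220.3)))
for q in [(252,132),(321,190),(286,230),(218,171)]: p("plate",plane("top",(q[0],q[1]),.01))
# plate edge line fits
im=imaging.grab_frame("top"); 
roi=(210,120,330,235); a,c,m=max(blobs(im,(0,0,175),(40,60,255),roi,500),key=lambda t:t[0])
cn=max(cv2.findContours(m,0,1)[0],key=len)[:,0]+[210,120]
W=np.array([plane("top",q,.01)[:2] for q in cn])
cor={k:plane("top",q,.01)[:2] for k,q in dict(a=(252,132),b=(321,190),c=(286,230),d=(218,171)).items()}
for A,B in("ab","dc","bc"):
    u=cor[B]-cor[A];L=np.linalg.norm(u);u/=L; t=(W-cor[A])@u; dd=(W-cor[A])@[-u[1],u[0]]
    s=(t>.02)&(t<L-.02)&(abs(dd)<.006)
    if A=="d": s&=t>.02
    f=cv2.fitLine(W[s].astype(np.float32),cv2.DIST_L1,0,.001,.001).ravel(); p("edge",A+B,s.sum(),L,np.degrees(np.arctan2(f[1],f[0])),f)
for q in [(251.9,165),(263.2,152)]: p("colfoot",plane("top",q,.01))
for q in [(391.5,217.2),(407,221)]: p("colfoot scene",plane("scene",q,.01))
p("col topdot",*tri((320+263/3,165+78/3),(210+100/3,120+66/3)))
p("petri",plane("top",(166,241),.04)); p("bottles",plane("top",(160,160),.06),plane("top",(462,150),.08))
```

```text
nutA [0.5859, 0.1204, 0.0199] 0.0025047379097085875
nutB [0.5707, 0.0402, 0.0205] 0.002333511751053003
dot [0.4673, -0.2465, 0.0278] 0.0034658326317937704
dot [0.4853, -0.2378, 0.0271] 0.002607401673524642
dot [0.5301, -0.2149, 0.0281] 0.002653804148563075
dotplane [0.468, -0.2448, 0.028]
dotplane [0.4858, -0.2364, 0.028]
dotplane [0.5306, -0.2137, 0.028]
dotplane [0.5487, -0.2042, 0.028]
yaw sq 26.76014514610187
pot c(z.03) [0.5084, -0.4395, 0.03]
pot tri [0.5077, -0.4384, 0.035] 0.0017208967986379906
plate [0.7518, 0.1601, 0.01]
plate [0.595, -0.019, 0.01]
plate [0.4928, 0.0725, 0.01]
plate [0.6489, 0.2483, 0.01]
edge ab 61 0.23809492578450414 48.75442 [0.6593000292778015, 0.7519000172615051, 0.677299976348877, 0.07490000128746033]
edge dc 67 0.23517521473050862 48.898563 [0.6574000120162964, 0.7534999847412109, 0.5694000124931335, 0.15770000219345093]
edge bc 32 0.1372380546163936 -41.670177 [0.746999979019165, -0.6647999882698059, 0.542900025844574, 0.027799999341368675]
colfoot [0.6635, 0.1602, 0.01]
colfoot [0.6977, 0.1307, 0.01]
colfoot scene [0.6956, 0.1327, 0.01]
colfoot scene [0.7258, 0.1653, 0.01]
col topdot [0.6957, 0.1633, 0.1282] 0.0011711396857763342
petri [0.4688, 0.369, 0.04]
bottles [0.6699, 0.3823, 0.06] [0.6801, -0.3683, 0.08]
```

```bash
cat >> h.py <<'E'
def Rdown(yaw):  # tool x down, tool z at yaw (rad)
    z=np.array([np.cos(yaw),np.sin(yaw),0]); x=np.array([0,0,-1.]); return R.from_matrix(np.c_[x,np.cross(z,x),z])
def rel(wps,p=None,r=None):
    "wps: (x,y,z,yawdeg); prints the shift and turn of each from the one before"
    if p is None:
        s=bot.get_state(); p=s["eef_pos"]; r=R.from_quat(s["eef_rot"])
        z=r.apply([0,0,1]); print("t",s["time_s"],"pos",p.round(4),"yaw",np.degrees(np.arctan2(z[1],z[0])).round(2),"x",r.apply([1,0,0]).round(4),"F",s["contact_force"].round(2),"w",round(s["gripper_width"],4),"q",s["q"].round(2))
    for w in wps:
        t=Rdown(np.radians(w[3])); print(w,"d",r.inv().apply(np.array(w[:3])-p).round(4),"w",(r.inv()*t).as_rotvec().round(4)); p=np.array(w[:3]);r=t
E
python3 - <<'E'
from h import *
rel([(.30,-.25,.20,-32),(.44,-.06,.20,0),(.586,.1204,.20,0)])
# square end of stock
a=plane("top",(418.7,240.2),.028);b=plane("top",(408.5,245.5),.028);print(a,b,(a+b)/2)
a=np.array([.468,-.2448]);u=np.array([np.cos(np.radians(26.8)),np.sin(np.radians(26.8))])
m=np.array([.5083,-.2248]); print("end along", ((plane("top",(413.6,242.9),.028)[:2]-m)@u))
# blade foot in scene: outer edge foot corners; crop px (170,402),(190,380) -> scene
for q in [(222+168/4,193+(402-240)/4),(222+190/4,193+(380-240)/4)]:
    x=plane("scene",q,0.0); print("blade foot",x.round(4),"along",((x[:2]-m)@u).round(4),"lat",((x[:2]-m)@[-u[1],u[0]]).round(4))
E
```

```text
t 0.25 pos [ 0.2187 -0.4771  0.2186] yaw -65.38 x [-2.e-04  6.e-04 -1.e+00] F [-0.62  0.21 -0.17] w 0.0857 q [-1.29  0.34  1.52  0.    1.28 -0.15]
(0.3, -0.25, 0.2, -32) d [ 0.0187  0.1685 -0.1726] w [-5.825e-01 -6.000e-04 -3.000e-04]
(0.44, -0.06, 0.2, 0) d [0.     0.2353 0.018 ] w [-0.5585  0.      0.    ]
(0.586, 0.1204, 0.2, 0) d [0.     0.1804 0.146 ] w [0. 0. 0.]
[ 0.46092063 -0.26352171  0.028     ] [ 0.44803065 -0.23717413  0.028     ] [ 0.45447564 -0.25034792  0.028     ]
end along -0.05967138777337729
blade foot [ 0.5751 -0.2073  0.    ] along 0.0675 lat -0.0146
blade foot [ 0.5663 -0.1867  0.    ] along 0.069 lat 0.0078
```

Call:
{"method": "carry_out", "body": {"targets": [{"dx": 0.004,"dy": 0.034,"dz": -0.034,"wx": -0.117,"claw": 70},{"dx": 0.008,"dy": 0.068,"dz": -0.068,"wx": -0.234,"claw": 70},{"dx": 0.012,"dy": 0.102,"dz": -0.102,"wx": -0.35,"claw": 70},{"dx": 0.016,"dy": 0.135,"dz": -0.135,"wx": -0.466,"claw": 70},{"dx": 0.019,"dy": 0.168,"dz": -0.173,"wx": -0.582,"claw": 70}], "grip_force": 40}}

```text
invalid input at $.targets[0]: expected keys dx, dy, dz, wx, wy, wz, claw
```

Call:
{"method": "carry_out", "body": {"targets": [{"dx": 0,"dy": 0.047,"dz": 0.004,"wx": -0.112,"claw": 70},{"dx": 0,"dy": 0.094,"dz": 0.007,"wx": -0.224,"claw": 70},{"dx": 0,"dy": 0.141,"dz": 0.011,"wx": -0.336,"claw": 70},{"dx": 0,"dy": 0.188,"dz": 0.014,"wx": -0.448,"claw": 70},{"dx": 0,"dy": 0.235,"dz": 0.018,"wx": -0.558,"claw": 70}]}}

```text
invalid input at $.targets[0]: expected keys dx, dy, dz, wx, wy, wz, claw
```

```bash
python3 -c "
from h import *
rel([(.586,.1204,.12,0),(.586,.1204,.030,0)])"
```

```text
t 0.25 pos [ 0.2187 -0.4771  0.2186] yaw -65.38 x [-2.e-04  6.e-04 -1.e+00] F [-0.62  0.21 -0.17] w 0.0857 q [-1.29  0.34  1.52  0.    1.28 -0.15]
(0.586, 0.1204, 0.12, 0) d [ 0.0989  0.5828 -0.3901] w [-1.141e+00 -5.000e-04 -5.000e-04]
(0.586, 0.1204, 0.03, 0) d [0.09 0.   0.  ] w [0. 0. 0.]
```

Call:
{"method": "carry_out", "body": {"targets": [{"dx": 0.004,"dy": 0.034,"dz": -0.034,"wx": -0.117,"wy": 0,"wz": 0,"claw": 70},{"dx": 0.008,"dy": 0.068,"dz": -0.068,"wx": -0.234,"wy": 0,"wz": 0,"claw": 70},{"dx": 0.012,"dy": 0.102,"dz": -0.102,"wx": -0.35,"wy": 0,"wz": 0,"claw": 70},{"dx": 0.016,"dy": 0.135,"dz": -0.135,"wx": -0.466,"wy": 0,"wz": 0,"claw": 70},{"dx": 0.019,"dy": 0.168,"dz": -0.173,"wx": -0.582,"wy": 0,"wz": 0,"claw": 70}], "grip_force": 40}}

```text
time_s: 0.75
eef_pos: [0.2996, -0.2487, 0.1996]
eef_rot: [0.194, 0.68, -0.194, 0.68]
contact_force: [1.3, 0.5, -0.0]
gripper_width: 0.0598
```

Call:
{"method": "carry_out", "body": {"targets": [{"dx": 0,"dy": 0.047,"dz": 0.004,"wx": -0.112,"wy": 0,"wz": 0,"claw": 70},{"dx": 0,"dy": 0.094,"dz": 0.007,"wx": -0.224,"wy": 0,"wz": 0,"claw": 70},{"dx": 0,"dy": 0.141,"dz": 0.011,"wx": -0.336,"wy": 0,"wz": 0,"claw": 70},{"dx": 0,"dy": 0.188,"dz": 0.014,"wx": -0.448,"wy": 0,"wz": 0,"claw": 70},{"dx": 0,"dy": 0.235,"dz": 0.018,"wx": -0.558,"wy": 0,"wz": 0,"claw": 70}]}}

```text
time_s: 1.25
eef_pos: [0.4395, -0.0565, 0.1999]
eef_rot: [-0.003, 0.707, 0.003, 0.707]
contact_force: [0.8, -1.3, -0.0]
gripper_width: 0.0595
```

```bash
python3 -c "
from h import *
rel([(.586,.1204,.10,0),(.586,.1204,.030,0)])"
```

```text
t 1.25 pos [ 0.4395 -0.0565  0.1999] yaw 0.45 x [ 6.e-04  1.e-04 -1.e+00] F [ 0.78 -1.26 -0.01] w 0.0595 q [-0.3   0.21  1.77  0.    1.17 -0.31]
(0.586, 0.1204, 0.1, 0) d [0.1    0.1758 0.1478] w [ 0.0078  0.0006 -0.0001]
(0.586, 0.1204, 0.03, 0) d [0.07 0.   0.  ] w [0. 0. 0.]
```

Call:
{"method": "carry_out", "body": {"targets": [{"dx": 0.01,"dy": 0.035,"dz": 0.03,"wx": 0.008,"wy": 0,"wz": 0,"claw": 70},{"dx": 0.02,"dy": 0.07,"dz": 0.06,"wx": 0.008,"wy": 0,"wz": 0,"claw": 70},{"dx": 0.04,"dy": 0.11,"dz": 0.09,"wx": 0.008,"wy": 0,"wz": 0,"claw": 70},{"dx": 0.065,"dy": 0.145,"dz": 0.12,"wx": 0.008,"wy": 0,"wz": 0,"claw": 70},{"dx": 0.1,"dy": 0.176,"dz": 0.148,"wx": 0.008,"wy": 0,"wz": 0,"claw": 70}]}}

```text
time_s: 1.75
eef_pos: [0.5826, 0.1166, 0.1067]
eef_rot: [-0.0, 0.706, 0.0, 0.708]
contact_force: [-0.7, -0.1, 0.6]
gripper_width: 0.06
```

Call:
{"method": "carry_out", "body": {"targets": [{"dx": 0,"dy": 0,"dz": 0,"wx": 0,"wy": 0,"wz": 0,"claw": 70},{"dx": 0.02,"dy": 0,"dz": 0,"wx": 0,"wy": 0,"wz": 0,"claw": 70},{"dx": 0.045,"dy": 0,"dz": 0,"wx": 0,"wy": 0,"wz": 0,"claw": 70},{"dx": 0.07,"dy": 0,"dz": 0,"wx": 0,"wy": 0,"wz": 0,"claw": 70},{"dx": 0.07,"dy": 0,"dz": 0,"wx": 0,"wy": 0,"wz": 0,"claw": 70}]}}

```text
time_s: 2.25
eef_pos: [0.5804, 0.116, 0.0341]
eef_rot: [-0.0, 0.708, 0.0, 0.706]
contact_force: [0.0, 0.2, -0.2]
gripper_width: 0.0598
```

```bash
python3 -c "
from h import *
rel([(.586,.1204,.03,0)])
for n in C: cv2.imwrite(f'pics/{n}1.png',imaging.grab_frame(n)[:,:,::-1])
a=cv2.imread('pics/scene1.png')[140:250,300:440];b=cv2.imread('pics/top1.png')[120:240,205:345]
cv2.imwrite('pics/c1.png',np.vstack([cv2.resize(x,None,fx=2.5,fy=2.5) for x in (a,b)]))"
```

```text
t 2.25 pos [0.5804 0.116  0.0341] yaw 0.03 x [-2.6e-03 -2.0e-04 -1.0e+00] F [ 0.02  0.19 -0.16] w 0.0598 q [0.07 0.66 1.55 0.   0.94 0.07]
(0.586, 0.1204, 0.03, 0) d [0.004  0.0044 0.0057] w [ 0.0005 -0.0026  0.0002]
```

View pics/c1.png

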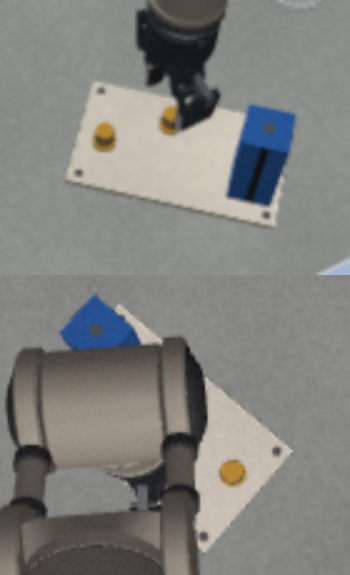

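Call:
{"method": "carry_out", "body": {"targets": [{"dx": 0.004,"dy": 0.004,"dz": 0.005,"wx": 0,"wy": 0,"wz": 0,"claw": 70},{"dx": 0.004,"dy": 0.004,"dz": 0.005,"wx": 0,"wy": 0,"wz": 0,"claw": 0},{"dx": 0.004,"dy": 0.004,"dz": 0.005,"wx": 0,"wy": 0,"wz": 0,"claw": 0},{"dx": 0.004,"dy": 0.004,"dz": 0.005,"wx": 0,"wy": 0,"wz": 0,"claw": 0},{"dx": 0.004,"dy": 0.004,"dz": 0.005,"wx": 0,"wy": 0,"wz": 0,"claw": 0}], "grip_force": 40}}

```text
time_s: 2.85
eef_pos: [0.588, 0.1203, 0.0337]
eef_rot: [-0.0, 0.706, 0.0, 0.709]
contact_force: [0.1, 0.7, 0.1]
gripper_width: 0.0015
```

Call:
{"method": "carry_out", "body": {"targets": [{"dx": 0,"dy": 0,"dz": 0,"wx": 0,"wy": 0,"wz": 0,"claw": 0},{"dx": -0.03,"dy": 0,"dz": 0,"wx": 0,"wy": 0,"wz": 0,"claw": 0},{"dx": -0.08,"dy": 0,"dz": 0,"wx": 0,"wy": 0,"wz": 0,"claw": 0},{"dx": -0.13,"dy": 0,"dz": 0,"wx": 0,"wy": 0,"wz": 0,"claw": 0},{"dx": -0.17,"dy": -0.02,"dz": 0,"wx": 0,"wy": 0,"wz": 0,"claw": 0}]}}

```text
time_s: 3.35
eef_pos: [0.5875, 0.1018, 0.2069]
eef_rot: [-0.001, 0.705, 0.002, 0.71]
contact_force: [1.2, 0.0, -0.7]
gripper_width: -0.0001
```

```bash
python3 -c "
from h import *
rel([(.508,-.42,.2,0),(.508,-.42,.075,0)])"
```

```text
t 3.35 pos [0.5875 0.1018 0.2069] yaw 0.17 x [ 0.0068  0.0013 -1.    ] F [ 1.16  0.01 -0.7 ] w -0.0001 q [0.04 0.48 1.34 0.   1.31 0.04]
(0.508, -0.42, 0.2, 0) d [ 0.0057 -0.5216 -0.0811] w [ 0.003   0.0068 -0.0013]
(0.508, -0.42, 0.075, 0) d [0.125 0.    0.   ] w [0. 0. 0.]
```

Run:
```python
from h import *
im={n:imaging.grab_frame(n) for n in C}
for n in C: cv2.imwrite(f'pics/{n}2.png',im[n][:,:,::-1])
B=((10,90,80),(30,255,255))
for n,r in (("scene",(300,140,440,250)),("top",(205,120,345,240))):
    print(n,[(int(a),c.round(1).tolist()) for a,c,_ in blobs(im[n],*B,r,10)])
a=im["scene"][140:250,300:440,::-1];b=im["top"][120:240,205:345,::-1]
cv2.imwrite('pics/c2.png',np.vstack([cv2.resize(x,None,fx=2.5,fy=2.5) for x in (a,b)]))
```

```text
scene [(78, [368.1, 187.7]), (77, [341.4, 194.3])]
top [(14, [270.4, 194.4]), (88, [297.7, 199.0])]
```

View pics/c2.png

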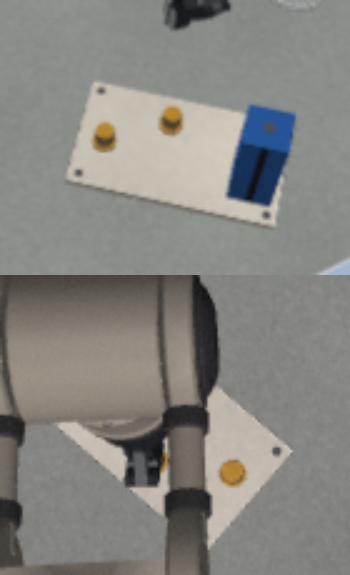

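```bash
python3 - <<'E'
from h import *
s=bot.get_state();p=s["eef_pos"]; print(p,C["scene"].keys())
for n in C: print(n,"tip now",proj(n,p-[0,0,.011]).round(1),"tip then",proj(n,[.5804,.116,.0231]).round(1), "fing+", proj(n,[.5804+.03,.116,.0231]).round(1), "fing-", proj(n,[.5804-.03,.116,.0231]).round(1))
print(proj("scene",[.5859,.1204,.02]),proj("top",[.5859,.1204,.02]))
E
cd pics; python3 -c "
import cv2,numpy as np
a=cv2.imread('scene1.png')[130:220,330:420];b=cv2.imread('scene2.png')[110:200,330:420]
cv2.imwrite('c3.png',np.hstack([cv2.resize(x,None,fx=4.4,fy=4.4,interpolation=cv2.INTER_CUBIC) for x in (a,b)]))"
```

```text
[0.59042268 0.09880876 0.21062705] dict_keys(['mtx', 'eye', 'rotation'])
scene tip now [369.2 154.7] tip then [366.4 186.2] fing+ [371.6 194.1] fing- [361.3 178.5]
top tip now [267.9 181.3] tip then [268.4 195.8] fing+ [268.4 184.2] fing- [268.5 207.4]
[368.54694202 187.63281798] [266.82433116 193.80265804]
```

View pics/c3.png

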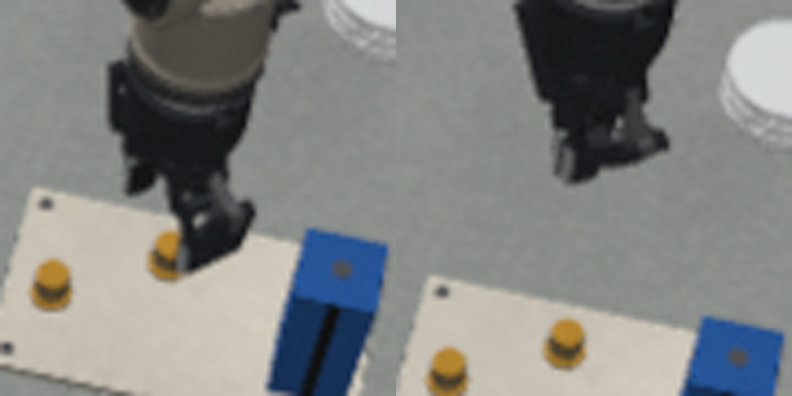

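Call:
{"method": "carry_out", "body": {"targets": [{"dx": 0.04,"dy": 0.01,"dz": 0,"wx": 0,"wy": 0,"wz": 0,"claw": 70},{"dx": 0.08,"dy": 0.02,"dz": -0.003,"wx": 0,"wy": 0,"wz": 0,"claw": 70},{"dx": 0.12,"dy": 0.022,"dz": -0.003,"wx": 0,"wy": 0,"wz": 0,"claw": 70},{"dx": 0.12,"dy": 0.022,"dz": -0.003,"wx": 0,"wy": 0,"wz": 0,"claw": 70},{"dx": 0.12,"dy": 0.022,"dz": -0.003,"wx": 0,"wy": 0,"wz": 0,"claw": 70}]}}

```text
time_s: 3.95
eef_pos: [0.5893, 0.1208, 0.0906]
eef_rot: [0.0, 0.702, -0.0, 0.712]
contact_force: [0.5, -0.0, 1.2]
gripper_width: 0.0602
```

```bash
python3 -c "
from h import *
rel([(.586,.1204,.022,0)])"
```

```text
t 3.95 pos [0.5893 0.1208 0.0906] yaw -0.03 x [ 1.520e-02 -2.000e-04 -9.999e-01] F [ 0.46 -0.03  1.24] w 0.0602 q [ 0.08  0.59  1.49 -0.    1.05  0.08]
(0.586, 0.1204, 0.022, 0) d [ 0.0685 -0.0004 -0.0044] w [-0.0005  0.0152  0.0002]
```

Call:
{"method": "carry_out", "body": {"targets": [{"dx": 0.03,"dy": 0,"dz": -0.004,"wx": 0,"wy": 0.015,"wz": 0,"claw": 70},{"dx": 0.055,"dy": 0,"dz": -0.004,"wx": 0,"wy": 0.015,"wz": 0,"claw": 70},{"dx": 0.068,"dy": 0,"dz": -0.004,"wx": 0,"wy": 0.015,"wz": 0,"claw": 70},{"dx": 0.068,"dy": 0,"dz": -0.004,"wx": 0,"wy": 0.015,"wz": 0,"claw": 70},{"dx": 0.068,"dy": 0,"dz": -0.004,"wx": 0,"wy": 0.015,"wz": 0,"claw": 70}]}}

```text
time_s: 4.45
eef_pos: [0.5876, 0.1207, 0.0243]
eef_rot: [0.0, 0.706, -0.0, 0.708]
contact_force: [-0.1, 0.3, -0.6]
gripper_width: 0.0599
```

Call:
{"method": "carry_out", "body": {"targets": [{"dx": 0,"dy": 0,"dz": 0,"wx": 0,"wy": 0,"wz": 0,"claw": 0},{"dx": 0,"dy": 0,"dz": 0,"wx": 0,"wy": 0,"wz": 0,"claw": 0},{"dx": 0,"dy": 0,"dz": 0,"wx": 0,"wy": 0,"wz": 0,"claw": 0},{"dx": 0,"dy": 0,"dz": 0,"wx": 0,"wy": 0,"wz": 0,"claw": 0},{"dx": 0,"dy": 0,"dz": 0,"wx": 0,"wy": 0,"wz": 0,"claw": 0}]}}

```text
time_s: 4.95
eef_pos: [0.5876, 0.1208, 0.0244]
eef_rot: [0.0, 0.706, -0.0, 0.708]
contact_force: [0.2, -0.0, 0.8]
gripper_width: -0.0001
```

```bash
python3 -c "
from h import *
rel([(.586,.1204,.022,0)])"
```

```text
t 4.95 pos [0.5876 0.1208 0.0244] yaw -0.04 x [ 0.0031  0.     -1.    ] F [ 0.17 -0.04  0.76] w -0.0001 q [ 0.08  0.68  1.54 -0.    0.92  0.08]
(0.586, 0.1204, 0.022, 0) d [ 0.0024 -0.0004 -0.0017] w [-0.0007  0.0031 -0.    ]
```

Run:
```python
from h import *
im={n:imaging.grab_frame(n) for n in C}
print(proj("scene",[.5876,.1208,.0134]),proj("top",[.5876,.1208,.0134]),[(int(a),c.round(1).tolist()) for a,c,_ in blobs(im["scene"],(10,90,80),(30,255,255),(300,140,440,250),10)])
a=im["scene"][140:220,330:410,::-1];b=im["top"][140:220,225:305,::-1]
cv2.imwrite('pics/c4.png',np.hstack([cv2.resize(x,None,fx=5,fy=5,interpolation=cv2.INTER_CUBIC) for x in (a,b)]))
```

```text
[368.73229278 189.23081074] [266.94284312 193.47140487] [(46, [367.6, 189.7]), (76, [341.4, 194.2])]
```

View pics/c4.png

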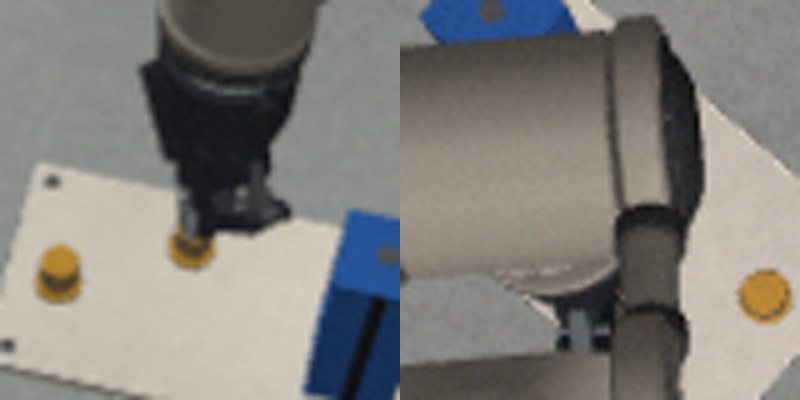

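Call:
{"method": "carry_out", "body": {"targets": [{"dx": 0,"dy": 0,"dz": -0.001,"wx": 0,"wy": 0,"wz": 0,"claw": 60},{"dx": 0,"dy": 0,"dz": -0.001,"wx": 0,"wy": 0,"wz": 0,"claw": 60},{"dx": 0,"dy": 0,"dz": -0.001,"wx": 0,"wy": 0,"wz": 0,"claw": 60},{"dx": 0.005,"dy": 0,"dz": -0.001,"wx": 0,"wy": 0,"wz": 0,"claw": 60},{"dx": 0.01,"dy": 0,"dz": -0.001,"wx": 0,"wy": 0,"wz": 0,"claw": 60}]}}

```text
time_s: 5.55
eef_pos: [0.5866, 0.1207, 0.0139]
eef_rot: [0.0, 0.706, -0.0, 0.708]
contact_force: [0.1, -0.3, -0.1]
gripper_width: 0.0513
```

Call:
{"method": "carry_out", "body": {"targets": [{"dx": 0,"dy": 0,"dz": 0,"wx": 0,"wy": 0,"wz": 0,"claw": 60},{"dx": 0,"dy": 0,"dz": 0,"wx": 0,"wy": 0,"wz": 0,"claw": 0},{"dx": 0,"dy": 0,"dz": 0,"wx": 0,"wy": 0,"wz": 0,"claw": 0},{"dx": 0,"dy": 0,"dz": 0,"wx": 0,"wy": 0,"wz": 0,"claw": 0},{"dx": 0,"dy": 0,"dz": 0,"wx": 0,"wy": 0,"wz": 0,"claw": 0}]}}

```text
time_s: 6.05
eef_pos: [0.5868, 0.1207, 0.0142]
eef_rot: [0.0, 0.706, -0.0, 0.708]
contact_force: [0.6, -0.1, 1.5]
gripper_width: 0.0197
```

Call:
{"method": "carry_out", "body": {"targets": [{"dx": 0,"dy": 0,"dz": 0,"wx": 0,"wy": 0,"wz": 0,"claw": 45},{"dx": 0,"dy": 0,"dz": 0,"wx": 0,"wy": 0,"wz": 0,"claw": 45},{"dx": 0.002,"dy": 0,"dz": 0,"wx": 0,"wy": 0,"wz": 0,"claw": 45},{"dx": 0.004,"dy": 0,"dz": 0,"wx": 0,"wy": 0,"wz": 0,"claw": 45},{"dx": 0.005,"dy": 0,"dz": 0,"wx": 0,"wy": 0,"wz": 0,"claw": 45}]}}

```text
time_s: 6.55
eef_pos: [0.5866, 0.1207, 0.0088]
eef_rot: [0.0, 0.706, -0.0, 0.708]
contact_force: [-0.4, -0.5, 0.4]
gripper_width: 0.0383
```

Call:
{"method": "carry_out", "body": {"targets": [{"dx": 0,"dy": 0,"dz": 0,"wx": 0,"wy": 0,"wz": 0,"claw": 0},{"dx": 0,"dy": 0,"dz": 0,"wx": 0,"wy": 0,"wz": 0,"claw": 0},{"dx": 0,"dy": 0,"dz": 0,"wx": 0,"wy": 0,"wz": 0,"claw": 0},{"dx": 0,"dy": 0,"dz": 0,"wx": 0,"wy": 0,"wz": 0,"claw": 0},{"dx": 0,"dy": 0,"dz": 0,"wx": 0,"wy": 0,"wz": 0,"claw": 0}]}}

```text
time_s: 7.05
eef_pos: [0.5866, 0.1207, 0.0087]
eef_rot: [0.0, 0.706, -0.0, 0.708]
contact_force: [-0.0, 0.0, -0.4]
gripper_width: 0.0203
```

Run:
```python
from h import *
rel([(.586,.11,.2,0),(.508,-.42,.2,0),(.508,-.42,.075,0)])
im={n:imaging.grab_frame(n) for n in C}
print([(int(a),c.round(1).tolist()) for a,c,_ in blobs(im["scene"],(10,90,80),(30,255,255),(300,140,440,250),10)])
a=im["scene"][140:220,330:410,::-1]
cv2.imwrite('pics/c5.png',cv2.resize(a,None,fx=5,fy=5,interpolation=cv2.INTER_CUBIC))
```

```text
t 7.05 pos [0.5866 0.1207 0.0087] yaw -0.04 x [ 0.003 -0.    -1.   ] F [-0.01  0.05 -0.39] w 0.0203 q [ 0.08  0.7   1.55 -0.    0.89  0.08]
(0.586, 0.11, 0.2, 0) d [-0.1913 -0.0107 -0.    ] w [-0.0007  0.003   0.    ]
(0.508, -0.42, 0.2, 0) d [ 0.    -0.53  -0.078] w [0. 0. 0.]
(0.508, -0.42, 0.075, 0) d [0.125 0.    0.   ] w [0. 0. 0.]
[(39, [366.2, 187.1]), (77, [341.4, 194.3])]
```

View pics/c5.png

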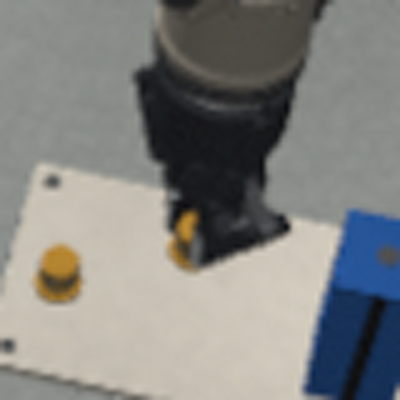

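Call:
{"method": "carry_out", "body": {"targets": [{"dx": -0.01,"dy": 0,"dz": 0,"wx": 0,"wy": 0,"wz": 0,"claw": 0},{"dx": -0.05,"dy": 0,"dz": 0,"wx": 0,"wy": 0,"wz": 0,"claw": 0},{"dx": -0.1,"dy": 0,"dz": 0,"wx": 0,"wy": 0,"wz": 0,"claw": 0},{"dx": -0.15,"dy": 0,"dz": 0,"wx": 0,"wy": 0,"wz": 0,"claw": 0},{"dx": -0.19,"dy": -0.01,"dz": 0,"wx": 0,"wy": 0.003,"wz": 0,"claw": 0}]}}

```text
time_s: 7.65
eef_pos: [0.5863, 0.1116, 0.2029]
eef_rot: [0.0, 0.706, 0.0, 0.708]
contact_force: [0.1, 0.0, -0.1]
gripper_width: 0.0201
```

Call:
{"method": "carry_out", "body": {"targets": [{"dx": 0,"dy": -0.05,"dz": -0.008,"wx": 0,"wy": 0,"wz": 0,"claw": 0},{"dx": 0,"dy": -0.1,"dz": -0.016,"wx": 0,"wy": 0,"wz": 0,"claw": 0},{"dx": 0,"dy": -0.15,"dz": -0.024,"wx": 0,"wy": 0,"wz": 0,"claw": 0},{"dx": 0,"dy": -0.2,"dz": -0.03,"wx": 0,"wy": 0,"wz": 0,"claw": 0},{"dx": 0,"dy": -0.245,"dz": -0.035,"wx": 0,"wy": 0,"wz": 0,"claw": 0}]}}

```text
time_s: 8.15
eef_pos: [0.5508, -0.1354, 0.2037]
eef_rot: [-0.0, 0.705, 0.0, 0.709]
contact_force: [0.5, 0.1, -0.8]
gripper_width: 0.0201
```

```bash
python3 -c "
from h import *
rel([(.508,-.38,.17,0),(.508,-.43,.15,0),(.508,-.43,.04,0)])"
```

```text
t 8.15 pos [ 0.5508 -0.1354  0.2037] yaw 0.03 x [ 4.6e-03  1.0e-04 -1.0e+00] F [ 0.46  0.15 -0.76] w 0.0201 q [-0.38  0.43  1.43  0.    1.27 -0.38]
(0.508, -0.38, 0.17, 0) d [ 0.0335 -0.2445 -0.043 ] w [ 0.0005  0.0046 -0.0001]
(0.508, -0.43, 0.15, 0) d [ 0.02 -0.05  0.  ] w [0. 0. 0.]
(0.508, -0.43, 0.04, 0) d [0.11 0.   0.  ] w [0. 0. 0.]
```

Call:
{"method": "carry_out", "body": {"targets": [{"dx": 0,"dy": -0.049,"dz": -0.008,"wx": 0,"wy": 0.005,"wz": 0,"claw": 0},{"dx": 0,"dy": -0.098,"dz": -0.016,"wx": 0,"wy": 0.005,"wz": 0,"claw": 0},{"dx": 0.01,"dy": -0.147,"dz": -0.025,"wx": 0,"wy": 0.005,"wz": 0,"claw": 0},{"dx": 0.02,"dy": -0.195,"dz": -0.033,"wx": 0,"wy": 0.005,"wz": 0,"claw": 0},{"dx": 0.034,"dy": -0.24,"dz": -0.043,"wx": 0,"wy": 0.005,"wz": 0,"claw": 0}]}}

```text
time_s: 8.65
eef_pos: [0.5078, -0.3777, 0.1707]
eef_rot: [-0.001, 0.707, -0.0, 0.708]
contact_force: [0.1, -0.9, -0.6]
gripper_width: 0.0203
```

Call:
{"method": "carry_out", "body": {"targets": [{"dx": 0.01,"dy": -0.03,"dz": 0,"wx": 0,"wy": 0,"wz": 0,"claw": 0},{"dx": 0.03,"dy": -0.052,"dz": 0,"wx": 0,"wy": 0,"wz": 0,"claw": 0},{"dx": 0.06,"dy": -0.052,"dz": 0,"wx": 0,"wy": 0,"wz": 0,"claw": 0},{"dx": 0.08,"dy": -0.052,"dz": 0,"wx": 0,"wy": 0,"wz": 0,"claw": 0},{"dx": 0.08,"dy": -0.052,"dz": 0,"wx": 0,"wy": 0,"wz": 0,"claw": 0}]}}

```text
time_s: 9.15
eef_pos: [0.5063, -0.4286, 0.0879]
eef_rot: [0.001, 0.708, 0.001, 0.706]
contact_force: [-0.1, 0.1, -0.4]
gripper_width: 0.0202
```

Run:
```python
from h import *
rel([(.508,-.43,.035,0)])
im={n:imaging.grab_frame(n) for n in C}
a=im["scene"][190:290,120:220,::-1];b=im["top"][170:270,440:540,::-1]
cv2.imwrite('pics/c6.png',np.hstack([cv2.resize(x,None,fx=4,fy=4,interpolation=cv2.INTER_CUBIC) for x in (a,b)]))
```

```text
t 9.15 pos [ 0.5063 -0.4286  0.0879] yaw -0.01 x [-0.0027  0.0031 -1.    ] F [-0.12  0.13 -0.43] w 0.0202 q [-0.82  0.71  1.27  0.    1.17 -0.82]
(0.508, -0.43, 0.035, 0) d [ 0.0529 -0.0016  0.0018] w [-0.0002 -0.0027 -0.0031]
```

View pics/c6.png

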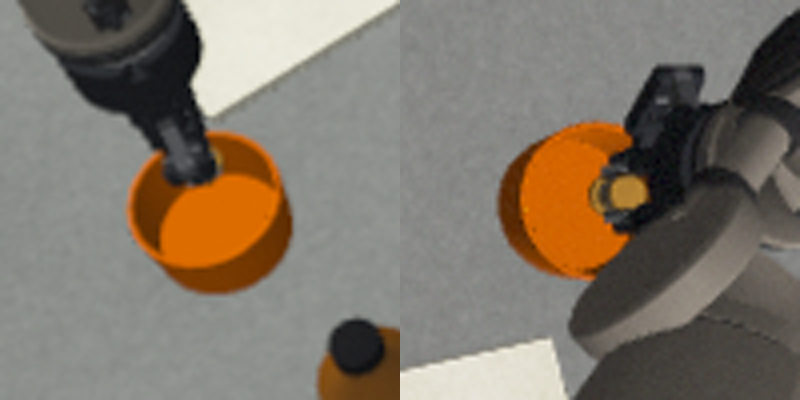

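Call:
{"method": "carry_out", "body": {"targets": [{"dx": 0.02,"dy": -0.001,"dz": 0.002,"wx": 0,"wy": -0.003,"wz": 0,"claw": 0},{"dx": 0.04,"dy": -0.001,"dz": 0.002,"wx": 0,"wy": -0.003,"wz": 0,"claw": 0},{"dx": 0.052,"dy": -0.001,"dz": 0.002,"wx": 0,"wy": -0.003,"wz": 0,"claw": 0},{"dx": 0.052,"dy": -0.001,"dz": 0.002,"wx": 0,"wy": -0.003,"wz": 0,"claw": 45},{"dx": 0.052,"dy": -0.001,"dz": 0.002,"wx": 0,"wy": -0.003,"wz": 0,"claw": 45}]}}

```text
time_s: 9.75
eef_pos: [0.5109, -0.4316, 0.0412]
eef_rot: [-0.001, 0.705, -0.001, 0.709]
contact_force: [0.2, -0.3, 0.3]
gripper_width: 0.0384
```

Call:
{"method": "carry_out", "body": {"targets": [{"dx": 0,"dy": 0,"dz": 0,"wx": 0,"wy": 0,"wz": 0,"claw": 45},{"dx": -0.04,"dy": 0,"dz": 0,"wx": 0,"wy": 0,"wz": 0,"claw": 45},{"dx": -0.08,"dy": 0,"dz": 0,"wx": 0,"wy": 0,"wz": 0,"claw": 60},{"dx": -0.12,"dy": 0.02,"dz": 0,"wx": 0,"wy": 0,"wz": 0,"claw": 60},{"dx": -0.16,"dy": 0.05,"dz": 0,"wx": 0,"wy": 0,"wz": 0,"claw": 60}]}}

```text
time_s: 10.25
eef_pos: [0.5097, -0.382, 0.2038]
eef_rot: [-0.002, 0.704, -0.002, 0.71]
contact_force: [0.6, 0.3, 0.7]
gripper_width: 0.0512
```

Run:
```python
from h import *
rel([(.55,-.18,.2,0),(.57,.0402,.17,0),(.5707,.0402,.0087,0)])
im=imaging.grab_frame("scene"); print([(int(a),c.round(1).tolist()) for a,c,_ in blobs(im,(5,150,60),(20,255,255),(140,200,210,280),20)])
t=imaging.grab_frame("top"); print([(int(a),c.round(1).tolist()) for a,c,_ in blobs(t,(15,100,80),(30,255,255),(450,185,520,255),5)],[(int(a),c.round(1).tolist()) for a,c,_ in blobs(t,(5,150,60),(30,255,255),(450,185,520,255),50)])
cv2.imwrite("pics/pot.png",im[190:290,120:220,::-1])
```

```text
t 10.25 pos [ 0.5097 -0.382   0.2038] yaw -0.08 x [ 0.0082 -0.0056 -1.    ] F [0.55 0.34 0.73] w 0.0512 q [-0.76  0.56  1.22  0.    1.35 -0.76]
(0.55, -0.18, 0.2, 0) d [0.003 0.202 0.04 ] w [-0.0013  0.0082  0.0056]
(0.57, 0.0402, 0.17, 0) d [0.03   0.2202 0.02  ] w [0. 0. 0.]
(0.5707, 0.0402, 0.0087, 0) d [0.1613 0.     0.0007] w [0. 0. 0.]
[(1241, [172.3, 242.5])]
[(126, [479.5, 221.3]), (5, [492.0, 219.6])] [(990, [482.6, 218.1])]
```

Call:
{"method": "carry_out", "body": {"targets": [{"dx": 0,"dy": 0.045,"dz": 0.01,"wx": 0,"wy": 0.008,"wz": 0.006,"claw": 60},{"dx": 0,"dy": 0.09,"dz": 0.02,"wx": 0,"wy": 0.008,"wz": 0.006,"claw": 60},{"dx": 0,"dy": 0.135,"dz": 0.03,"wx": 0,"wy": 0.008,"wz": 0.006,"claw": 60},{"dx": 0,"dy": 0.18,"dz": 0.035,"wx": 0,"wy": 0.008,"wz": 0.006,"claw": 60},{"dx": 0.003,"dy": 0.225,"dz": 0.04,"wx": 0,"wy": 0.008,"wz": 0.006,"claw": 60}]}}

```text
time_s: 10.85
eef_pos: [0.5525, -0.1537, 0.2058]
eef_rot: [-0.004, 0.703, -0.001, 0.711]
contact_force: [-0.1, 0.2, -0.6]
gripper_width: 0.0513
```

Call:
{"method": "carry_out", "body": {"targets": [{"dx": 0.005,"dy": 0.045,"dz": 0.005,"wx": 0,"wy": 0,"wz": 0,"claw": 60},{"dx": 0.01,"dy": 0.09,"dz": 0.01,"wx": 0,"wy": 0,"wz": 0,"claw": 60},{"dx": 0.02,"dy": 0.135,"dz": 0.015,"wx": 0,"wy": 0,"wz": 0,"claw": 60},{"dx": 0.04,"dy": 0.175,"dz": 0.02,"wx": 0,"wy": 0,"wz": 0,"claw": 60},{"dx": 0.06,"dy": 0.195,"dz": 0.02,"wx": 0,"wy": 0,"wz": 0,"claw": 60}]}}

```text
time_s: 11.35
eef_pos: [0.5733, 0.0441, 0.1451]
eef_rot: [-0.004, 0.702, -0.0, 0.712]
contact_force: [-0.3, -0.5, -0.2]
gripper_width: 0.0512
```

Run:
```python
from h import *
rel([(.5707,.0402,.05,0),(.5707,.0402,.0087,0)])
```

```text
t 11.35 pos [0.5733 0.0441 0.1451] yaw 0.33 x [ 0.0137 -0.0063 -0.9999] F [-0.35 -0.48 -0.17] w 0.0512 q [-0.05  0.49  1.5  -0.01  1.13 -0.06]
(0.5707, 0.0402, 0.05, 0) d [ 0.095  -0.0033 -0.0039] w [0.0057 0.0137 0.0063]
(0.5707, 0.0402, 0.0087, 0) d [0.0413 0.     0.    ] w [0. 0. 0.]
```

Call:
{"method": "carry_out", "body": {"targets": [{"dx": 0.03,"dy": -0.003,"dz": -0.004,"wx": 0.006,"wy": 0.014,"wz": 0.006,"claw": 60},{"dx": 0.065,"dy": -0.003,"dz": -0.004,"wx": 0.006,"wy": 0.014,"wz": 0.006,"claw": 60},{"dx": 0.095,"dy": -0.003,"dz": -0.004,"wx": 0.006,"wy": 0.014,"wz": 0.006,"claw": 60},{"dx": 0.095,"dy": -0.003,"dz": -0.004,"wx": 0.006,"wy": 0.014,"wz": 0.006,"claw": 60},{"dx": 0.095,"dy": -0.003,"dz": -0.004,"wx": 0.006,"wy": 0.014,"wz": 0.006,"claw": 60}]}}

```text
time_s: 11.85
eef_pos: [0.5712, 0.0403, 0.0508]
eef_rot: [-0.0, 0.707, -0.0, 0.707]
contact_force: [-0.0, -0.4, 1.5]
gripper_width: 0.0512
```

Run:
```python
from h import *
rel([(.5707,.0402,.0087,0)])
```

```text
t 11.85 pos [0.5712 0.0403 0.0508] yaw -0.02 x [ 2.e-04 -4.e-04 -1.e+00] F [-0.05 -0.39  1.47] w 0.0512 q [-0.06  0.61  1.6  -0.    0.94 -0.06]
(0.5707, 0.0402, 0.0087, 0) d [ 0.0421 -0.0001 -0.0005] w [-0.0003  0.0002  0.0004]
```

Call:
{"method": "carry_out", "body": {"targets": [{"dx": 0.02,"dy": 0,"dz": 0,"wx": 0,"wy": 0,"wz": 0,"claw": 60},{"dx": 0.035,"dy": 0,"dz": 0,"wx": 0,"wy": 0,"wz": 0,"claw": 60},{"dx": 0.042,"dy": 0,"dz": 0,"wx": 0,"wy": 0,"wz": 0,"claw": 60},{"dx": 0.042,"dy": 0,"dz": 0,"wx": 0,"wy": 0,"wz": 0,"claw": 60},{"dx": 0.042,"dy": 0,"dz": 0,"wx": 0,"wy": 0,"wz": 0,"claw": 0}]}}

```text
time_s: 12.35
eef_pos: [0.5722, 0.0402, 0.0102]
eef_rot: [-0.0, 0.706, -0.0, 0.708]
contact_force: [0.1, 0.6, -0.1]
gripper_width: 0.038
```

Call:
{"method": "carry_out", "body": {"targets": [{"dx": 0,"dy": 0,"dz": 0,"wx": 0,"wy": 0,"wz": 0,"claw": 0},{"dx": 0,"dy": 0,"dz": 0,"wx": 0,"wy": 0,"wz": 0,"claw": 0},{"dx": 0,"dy": 0,"dz": 0,"wx": 0,"wy": 0,"wz": 0,"claw": 0},{"dx": 0,"dy": 0,"dz": 0,"wx": 0,"wy": 0,"wz": 0,"claw": 0},{"dx": -0.02,"dy": 0,"dz": 0,"wx": 0,"wy": 0,"wz": 0,"claw": 0}]}}

```text
time_s: 12.85
eef_pos: [0.5707, 0.0403, 0.029]
eef_rot: [0.0, 0.708, -0.0, 0.707]
contact_force: [0.3, -0.2, -1.1]
gripper_width: 0.0199
```

Run:
```python
from h import *
rel([(.565,.02,.2,0)])
```

```text
t 12.85 pos [0.5707 0.0403 0.029 ] yaw -0.02 x [-1.3e-03 -3.0e-04 -1.0e+00] F [ 0.27 -0.16 -1.08] w 0.0199 q [-0.06  0.64  1.61 -0.    0.89 -0.06]
(0.565, 0.02, 0.2, 0) d [-0.171  -0.0203 -0.0059] w [-0.0004 -0.0013  0.0003]
```

Call:
{"method": "carry_out", "body": {"targets": [{"dx": -0.05,"dy": 0,"dz": 0,"wx": 0,"wy": 0,"wz": 0,"claw": 0},{"dx": -0.1,"dy": 0,"dz": 0,"wx": 0,"wy": 0,"wz": 0,"claw": 0},{"dx": -0.145,"dy": -0.01,"dz": 0,"wx": 0,"wy": 0,"wz": 0,"claw": 0},{"dx": -0.17,"dy": -0.04,"dz": 0,"wx": 0,"wy": 0,"wz": 0,"claw": 0},{"dx": -0.17,"dy": -0.085,"dz": -0.01,"wx": 0,"wy": 0,"wz": 0,"claw": 0}]}}

```text
time_s: 13.35
eef_pos: [0.5637, -0.0444, 0.204]
eef_rot: [-0.002, 0.704, 0.0, 0.71]
contact_force: [0.9, -0.9, -0.8]
gripper_width: 0.0199
```

Call:
{"method": "carry_out", "body": {"targets": [{"dx": 0,"dy": -0.05,"dz": -0.005,"wx": 0,"wy": 0,"wz": 0,"claw": 0},{"dx": 0,"dy": -0.1,"dz": -0.01,"wx": 0,"wy": 0,"wz": 0,"claw": 0},{"dx": 0,"dy": -0.15,"dz": -0.015,"wx": 0,"wy": 0,"wz": 0,"claw": 0},{"dx": 0,"dy": -0.195,"dz": -0.02,"wx": 0,"wy": 0,"wz": 0,"claw": 0},{"dx": 0,"dy": -0.24,"dz": -0.025,"wx": 0,"wy": 0,"wz": 0,"claw": 0}]}}

```text
time_s: 13.85
eef_pos: [0.5388, -0.2864, 0.2046]
eef_rot: [-0.002, 0.704, 0.0, 0.71]
contact_force: [0.6, 0.5, -0.7]
gripper_width: 0.0197
```

Run:
```python
from h import *
rel([(.508,-.45,.12,0),(.508,-.45,.04,0)])
```

```text
t 13.85 pos [ 0.5388 -0.2864  0.2046] yaw 0.16 x [ 0.009 -0.002 -1.   ] F [ 0.61  0.48 -0.75] w 0.0197 q [-0.62  0.5   1.31  0.    1.32 -0.62]
(0.508, -0.45, 0.12, 0) d [ 0.0846 -0.1633 -0.032 ] w [0.0028 0.009  0.002 ]
(0.508, -0.45, 0.04, 0) d [0.08 0.   0.  ] w [0. 0. 0.]
```

Call:
{"method": "carry_out", "body": {"targets": [{"dx": 0.0,"dy": -0.048,"dz": -0.01,"wx": 0.003,"wy": 0.009,"wz": 0.002,"claw": 0},{"dx": 0.01,"dy": -0.096,"dz": -0.02,"wx": 0.003,"wy": 0.009,"wz": 0.002,"claw": 0},{"dx": 0.035,"dy": -0.14,"dz": -0.028,"wx": 0.003,"wy": 0.009,"wz": 0.002,"claw": 0},{"dx": 0.07,"dy": -0.163,"dz": -0.032,"wx": 0.003,"wy": 0.009,"wz": 0.002,"claw": 0},{"dx": 0.085,"dy": -0.163,"dz": -0.032,"wx": 0.003,"wy": 0.009,"wz": 0.002,"claw": 0}]}}

```text
time_s: 14.35
eef_pos: [0.5051, -0.4524, 0.1155]
eef_rot: [0.003, 0.708, -0.001, 0.706]
contact_force: [-0.4, 0.7, -0.5]
gripper_width: 0.0197
```

Run:
```python
from h import *
rel([(.508,-.45,.05,0)])
```

```text
t 14.35 pos [ 0.5051 -0.4524  0.1155] yaw -0.26 x [-0.0036  0.0026 -1.    ] F [-0.42  0.71 -0.45] w 0.0197 q [-0.84  0.71  1.18 -0.    1.25 -0.84]
(0.508, -0.45, 0.05, 0) d [0.0655 0.0023 0.0032] w [-0.0046 -0.0036 -0.0026]
```

Call:
{"method": "carry_out", "body": {"targets": [{"dx": 0.03,"dy": 0.002,"dz": 0.003,"wx": -0.005,"wy": -0.004,"wz": -0.003,"claw": 0},{"dx": 0.055,"dy": 0.002,"dz": 0.003,"wx": -0.005,"wy": -0.004,"wz": -0.003,"claw": 0},{"dx": 0.07,"dy": 0.002,"dz": 0.003,"wx": -0.005,"wy": -0.004,"wz": -0.003,"claw": 0},{"dx": 0.07,"dy": 0.002,"dz": 0.003,"wx": -0.005,"wy": -0.004,"wz": -0.003,"claw": 45},{"dx": 0.07,"dy": 0.002,"dz": 0.003,"wx": -0.005,"wy": -0.004,"wz": -0.003,"claw": 45}]}}

```text
time_s: 14.85
eef_pos: [0.5084, -0.4507, 0.0466]
eef_rot: [-0.001, 0.707, -0.0, 0.708]
contact_force: [-0.4, 0.2, 0.9]
gripper_width: 0.0383
```

Call:
{"method": "carry_out", "body": {"targets": [{"dx": 0,"dy": 0,"dz": 0,"wx": 0,"wy": 0,"wz": 0,"claw": 45},{"dx": -0.03,"dy": 0,"dz": 0,"wx": 0,"wy": 0,"wz": 0,"claw": 45},{"dx": -0.07,"dy": 0,"dz": 0,"wx": 0,"wy": 0,"wz": 0,"claw": 60},{"dx": -0.12,"dy": 0.0,"dz": 0,"wx": 0,"wy": 0,"wz": 0,"claw": 60},{"dx": -0.16,"dy": 0.02,"dz": -0.02,"wx": 0,"wy": 0,"wz": 0,"claw": 60}]}}

```text
time_s: 15.35
eef_pos: [0.4897, -0.4323, 0.2109]
eef_rot: [-0.003, 0.705, -0.002, 0.709]
contact_force: [0.3, 0.6, 0.6]
gripper_width: 0.0512
```

Run:
```python
from h import *
u=np.array([np.cos(np.radians(26.8)),np.sin(np.radians(26.8))]); g=np.array([.5083,-.2248])-.011*u; print(g)
rel([(.46,-.32,.22,-32),(*g,.2,-63.2),(*g,.09,-63.2),(*g,.02,-63.2)])
im={n:imaging.grab_frame(n) for n in C}
a=im["scene"][190:290,120:220,::-1];b=im["top"][170:270,440:540,::-1]
cv2.imwrite('pics/c7.png',np.hstack([cv2.resize(x,None,fx=4,fy=4,interpolation=cv2.INTER_CUBIC) for x in (a,b)]))
for n,r in (("scene",(222,193,280,238)),("top",(378,185,425,252))): print(n,[(int(a),c.round(1).tolist()) for a,c,_ in blobs(im[n],(10,90,80),(30,255,255),r,3)])
```

```text
[ 0.49848156 -0.22975965]
t 15.35 pos [ 0.4897 -0.4323  0.2109] yaw 0.03 x [ 0.0062 -0.0068 -1.    ] F [0.26 0.58 0.61] w 0.0512 q [-0.84  0.58  1.15  0.    1.4  -0.84]
(0.46, -0.32, 0.22, -32) d [-0.0101  0.1123 -0.0296] w [0.559  0.0079 0.0049]
(np.float64(0.4984815559970266), np.float64(-0.22975965294758374), 0.2, -63.2) d [ 0.02    0.0969 -0.0152] w [0.5445 0.     0.    ]
(np.float64(0.4984815559970266), np.float64(-0.22975965294758374), 0.09, -63.2) d [0.11 0.   0.  ] w [0. 0. 0.]
(np.float64(0.4984815559970266), np.float64(-0.22975965294758374), 0.02, -63.2) d [0.07 0.   0.  ] w [0. 0. 0.]
scene [(10, [234.2, 204.0]), (10, [239.7, 207.7]), (8, [253.5, 217.0]), (5, [258.4, 221.2])]
top [(9, [394.0, 206.0]), (9, [398.0, 213.0]), (11, [407.6, 230.5]), (10, [411.2, 237.5])]
```

View pics/c7.png

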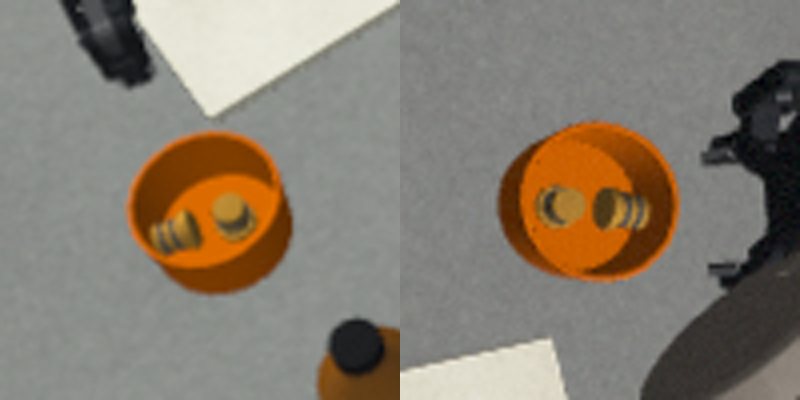

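Call:
{"method": "carry_out", "body": {"targets": [{"dx": -0.005,"dy": 0.022,"dz": -0.006,"wx": 0.112,"wy": 0.008,"wz": 0.005,"claw": 75},{"dx": -0.01,"dy": 0.045,"dz": -0.012,"wx": 0.224,"wy": 0.008,"wz": 0.005,"claw": 75},{"dx": -0.01,"dy": 0.067,"dz": -0.018,"wx": 0.336,"wy": 0.008,"wz": 0.005,"claw": 75},{"dx": -0.01,"dy": 0.09,"dz": -0.024,"wx": 0.448,"wy": 0.008,"wz": 0.005,"claw": 75},{"dx": -0.01,"dy": 0.112,"dz": -0.03,"wx": 0.559,"wy": 0.008,"wz": 0.005,"claw": 75}]}}

```text
time_s: 15.95
eef_pos: [0.4591, -0.3185, 0.2256]
eef_rot: [0.195, 0.676, -0.198, 0.682]
contact_force: [0.6, 0.5, -0.3]
gripper_width: 0.0639
```

Call:
{"method": "carry_out", "body": {"targets": [{"dx": 0.005,"dy": 0.02,"dz": -0.003,"wx": 0.11,"wy": 0,"wz": 0,"claw": 75},{"dx": 0.01,"dy": 0.04,"dz": -0.006,"wx": 0.22,"wy": 0,"wz": 0,"claw": 75},{"dx": 0.015,"dy": 0.06,"dz": -0.009,"wx": 0.33,"wy": 0,"wz": 0,"claw": 75},{"dx": 0.02,"dy": 0.08,"dz": -0.012,"wx": 0.44,"wy": 0,"wz": 0,"claw": 75},{"dx": 0.02,"dy": 0.097,"dz": -0.015,"wx": 0.545,"wy": 0,"wz": 0,"claw": 75}]}}

```text
time_s: 16.45
eef_pos: [0.4986, -0.2276, 0.2055]
eef_rot: [0.372, 0.597, -0.374, 0.604]
contact_force: [1.3, -0.5, -0.0]
gripper_width: 0.0642
```

Run:
```python
from h import *
rel([(.4985,-.2298,.06,-63.2)])
```

```text
t 16.45 pos [ 0.4986 -0.2276  0.2055] yaw -63.69 x [ 0.0074 -0.0072 -0.9999] F [ 1.27 -0.53 -0.04] w 0.0642 q [-0.57  0.39  1.49 -0.    1.25  0.55]
(0.4985, -0.2298, 0.06, -63.2) d [ 0.1455 -0.0016  0.0005] w [-0.0085  0.0097 -0.0034]
```

Call:
{"method": "carry_out", "body": {"targets": [{"dx": 0.04,"dy": -0.002,"dz": 0,"wx": -0.008,"wy": 0.01,"wz": -0.003,"claw": 75},{"dx": 0.08,"dy": -0.002,"dz": 0,"wx": -0.008,"wy": 0.01,"wz": -0.003,"claw": 75},{"dx": 0.115,"dy": -0.002,"dz": 0,"wx": -0.008,"wy": 0.01,"wz": -0.003,"claw": 75},{"dx": 0.145,"dy": -0.002,"dz": 0,"wx": -0.008,"wy": 0.01,"wz": -0.003,"claw": 75},{"dx": 0.145,"dy": -0.002,"dz": 0,"wx": -0.008,"wy": 0.01,"wz": -0.003,"claw": 75}]}}

```text
time_s: 16.95
eef_pos: [0.496, -0.2282, 0.0577]
eef_rot: [0.371, 0.604, -0.37, 0.6]
contact_force: [-1.1, -0.3, 0.2]
gripper_width: 0.064
```

Run:
```python
from h import *
rel([(.4985,-.2298,.015,-63.2)])
im={n:imaging.grab_frame(n) for n in C}
a=im["scene"][165:245,205:285,::-1];b=im["top"][180:260,365:445,::-1]
cv2.imwrite('pics/c8.png',np.hstack([cv2.resize(x,None,fx=5,fy=5,interpolation=cv2.INTER_CUBIC) for x in (a,b)]))
```

```text
t 16.95 pos [ 0.496  -0.2282  0.0577] yaw -63.22 x [-0.0052  0.0038 -1.    ] F [-1.11 -0.27  0.22] w 0.064 q [-0.57  0.56  1.66  0.    0.92  0.53]
(0.4985, -0.2298, 0.015, -63.2) d [0.0426 0.0016 0.0028] w [-0.0003 -0.0058  0.0029]
```

View pics/c8.png

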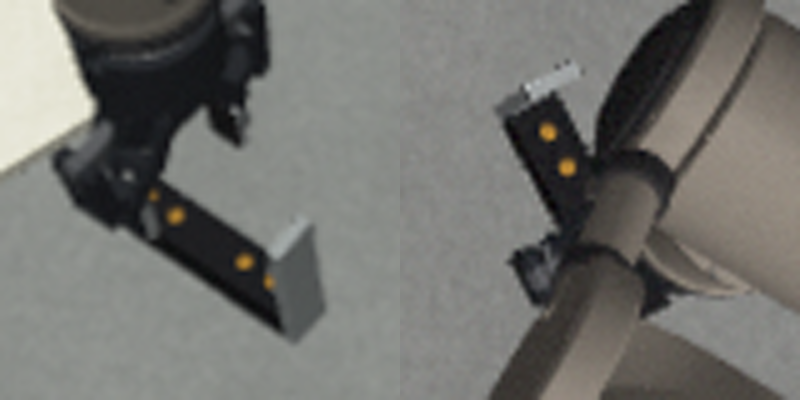

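Call:
{"method": "carry_out", "body": {"targets": [{"dx": 0.015,"dy": 0.002,"dz": 0.003,"wx": 0,"wy": -0.006,"wz": 0.003,"claw": 75},{"dx": 0.03,"dy": 0.002,"dz": 0.003,"wx": 0,"wy": -0.006,"wz": 0.003,"claw": 75},{"dx": 0.043,"dy": 0.002,"dz": 0.003,"wx": 0,"wy": -0.006,"wz": 0.003,"claw": 75},{"dx": 0.043,"dy": 0.002,"dz": 0.003,"wx": 0,"wy": -0.006,"wz": 0.003,"claw": 75},{"dx": 0.043,"dy": 0.002,"dz": 0.003,"wx": 0,"wy": -0.006,"wz": 0.003,"claw": 75}]}}

```text
time_s: 17.55
eef_pos: [0.5022, -0.2319, 0.0196]
eef_rot: [0.371, 0.599, -0.371, 0.605]
contact_force: [0.2, -0.1, 0.6]
gripper_width: 0.0643
```

Call:
{"method": "carry_out", "body": {"targets": [{"dx": 0.003,"dy": 0,"dz": 0,"wx": 0,"wy": 0,"wz": 0,"claw": 60},{"dx": 0.006,"dy": 0,"dz": 0,"wx": 0,"wy": 0,"wz": 0,"claw": 60},{"dx": 0.009,"dy": 0,"dz": 0,"wx": 0,"wy": 0,"wz": 0,"claw": 50},{"dx": 0.009,"dy": 0,"dz": 0,"wx": 0,"wy": 0,"wz": 0,"claw": 40},{"dx": 0.009,"dy": 0,"dz": 0,"wx": 0,"wy": 0,"wz": 0,"claw": 40}]}}

```text
time_s: 18.05
eef_pos: [0.5022, -0.2319, 0.0105]
eef_rot: [0.371, 0.599, -0.371, 0.605]
contact_force: [-0.1, -0.1, -0.3]
gripper_width: 0.0342
```

Run:
```python
from h import *
rel([(.4985,-.2298,.006,-63.2)])
```

```text
t 18.05 pos [ 0.5022 -0.2319  0.0105] yaw -63.22 x [ 0.0074 -0.0048 -1.    ] F [-0.07 -0.1  -0.28] w 0.0342 q [-0.57  0.64  1.69 -0.    0.81  0.53]
(0.4985, -0.2298, 0.006, -63.2) d [ 0.0044 -0.0024 -0.0036] w [-0.0003  0.0076 -0.0045]
```

Call:
{"method": "carry_out", "body": {"targets": [{"dx": 0.004,"dy": -0.002,"dz": -0.004,"wx": 0,"wy": 0.008,"wz": -0.005,"claw": 40},{"dx": 0.004,"dy": -0.002,"dz": -0.004,"wx": 0,"wy": 0.008,"wz": -0.005,"claw": 40},{"dx": 0.004,"dy": -0.002,"dz": -0.004,"wx": 0,"wy": 0.008,"wz": -0.005,"claw": 0},{"dx": 0.004,"dy": -0.002,"dz": -0.004,"wx": 0,"wy": 0.008,"wz": -0.005,"claw": 0},{"dx": 0.004,"dy": -0.002,"dz": -0.004,"wx": 0,"wy": 0.008,"wz": -0.005,"claw": 0}], "grip_force": 80}}

```text
time_s: 18.55
eef_pos: [0.4986, -0.2292, 0.0065]
eef_rot: [0.371, 0.603, -0.371, 0.602]
contact_force: [-1.5, 0.6, 3.5]
gripper_width: 0.0256
```

Run:
```python
from h import *
rel([(.4985,-.2298,.1,-63.2)])
for n,r in (("scene",(222,193,280,238)),("top",(378,185,425,252))): print(n,[(int(a),c.round(1).tolist()) for a,c,_ in blobs(imaging.grab_frame(n),(10,90,80),(30,255,255),r,3)])
```

```text
t 18.55 pos [ 0.4986 -0.2292  0.0065] yaw -63.22 x [-9.e-04  2.e-04 -1.e+00] F [-1.45  0.64  3.55] w 0.0256 q [-0.57  0.64  1.7  -0.    0.81  0.53]
(0.4985, -0.2298, 0.1, -63.2) d [-0.0935 -0.0004  0.0004] w [-0.0003 -0.0006  0.0007]
scene [(9, [253.7, 216.9]), (5, [258.6, 220.8])]
top [(9, [394.0, 206.0]), (4, [396.8, 213.2])]
```

Call:
{"method": "carry_out", "body": {"targets": [{"dx": -0.01,"dy": 0,"dz": 0,"wx": 0,"wy": 0,"wz": 0,"claw": 0},{"dx": -0.03,"dy": 0,"dz": 0,"wx": 0,"wy": 0,"wz": 0,"claw": 0},{"dx": -0.055,"dy": 0,"dz": 0,"wx": 0,"wy": 0,"wz": 0,"claw": 0},{"dx": -0.08,"dy": 0,"dz": 0,"wx": 0,"wy": 0,"wz": 0,"claw": 0},{"dx": -0.08,"dy": 0,"dz": 0,"wx": 0,"wy": 0,"wz": 0,"claw": 0}]}}

```text
time_s: 19.15
eef_pos: [0.5006, -0.2304, 0.09]
eef_rot: [0.37, 0.6, -0.371, 0.604]
contact_force: [0.7, -0.7, -2.4]
gripper_width: 0.0251
```

Run:
```python
from h import *
rel([(.545,-.10,.085,-52),(.60,.054,.085,-41.3),(.60,.054,.03,-41.3)])
im={n:imaging.grab_frame(n) for n in C}
cv2.imwrite("pics/s9.png",im["scene"][:,:,::-1])
for n,r in (("scene",(215,150,300,240)),("top",(370,170,430,252))): print(n,[(int(a),c.round(1).tolist()) for a,c,_ in blobs(im[n],(10,90,80),(30,255,255),r,3)])
```

```text
t 19.15 pos [ 0.5006 -0.2304  0.09  ] yaw -63.21 x [ 0.0049 -0.0035 -1.    ] F [ 0.72 -0.73 -2.45] w 0.0251 q [-0.57  0.52  1.63 -0.    0.99  0.53]
(0.545, -0.1, 0.085, -52) d [ 0.0047  0.0984 -0.0965] w [-0.1957  0.0056 -0.0023]
(0.6, 0.054, 0.085, -41.3) d [ 0.      0.1382 -0.0875] w [-0.1868  0.      0.    ]
(0.6, 0.054, 0.03, -41.3) d [0.055 0.    0.   ] w [0. 0. 0.]
scene [(9, [250.0, 202.0]), (5, [255.4, 206.2])]
top [(11, [400.1, 202.4]), (10, [404.0, 209.8]), (6, [418.2, 237.2])]
```

Call:
{"method": "carry_out", "body": {"targets": [{"dx": 0.002,"dy": 0.02,"dz": -0.02,"wx": -0.04,"wy": 0.003,"wz": -0.002,"claw": 0},{"dx": 0.003,"dy": 0.04,"dz": -0.04,"wx": -0.08,"wy": 0.006,"wz": -0.002,"claw": 0},{"dx": 0.005,"dy": 0.06,"dz": -0.06,"wx": -0.12,"wy": 0.006,"wz": -0.002,"claw": 0},{"dx": 0.005,"dy": 0.08,"dz": -0.08,"wx": -0.16,"wy": 0.006,"wz": -0.002,"claw": 0},{"dx": 0.005,"dy": 0.098,"dz": -0.097,"wx": -0.196,"wy": 0.006,"wz": -0.002,"claw": 0}]}}

```text
time_s: 19.75
eef_pos: [0.5414, -0.0968, 0.0795]
eef_rot: [0.31, 0.639, -0.309, 0.632]
contact_force: [0.3, -0.6, -2.3]
gripper_width: 0.0256
```

Call:
{"method": "carry_out", "body": {"targets": [{"dx": 0,"dy": 0.032,"dz": -0.02,"wx": -0.045,"wy": 0,"wz": 0,"claw": 0},{"dx": 0,"dy": 0.065,"dz": -0.041,"wx": -0.09,"wy": 0,"wz": 0,"claw": 0},{"dx": 0,"dy": 0.097,"dz": -0.061,"wx": -0.14,"wy": 0,"wz": 0,"claw": 0},{"dx": 0,"dy": 0.12,"dz": -0.076,"wx": -0.187,"wy": 0,"wz": 0,"claw": 0},{"dx": 0,"dy": 0.132,"dz": -0.085,"wx": -0.187,"wy": 0,"wz": 0,"claw": 0}]}}

```text
time_s: 20.25
eef_pos: [0.5922, 0.0539, 0.0778]
eef_rot: [0.248, 0.667, -0.247, 0.658]
contact_force: [-0.7, 0.3, -2.6]
gripper_width: 0.0257
```

Call:
{"method": "carry_out", "body": {"targets": [{"dx": 0,"dy": 0,"dz": 0,"wx": 0,"wy": 0,"wz": 0,"claw": 0},{"dx": 0,"dy": 0,"dz": 0,"wx": 0,"wy": 0,"wz": 0,"claw": 0},{"dx": 0,"dy": 0,"dz": 0,"wx": 0,"wy": 0,"wz": 0,"claw": 0},{"dx": 0,"dy": 0,"dz": 0,"wx": 0,"wy": 0,"wz": 0,"claw": 0},{"dx": 0,"dy": 0,"dz": 0,"wx": 0,"wy": 0,"wz": 0,"claw": 0}]}}

```text
time_s: 20.75
eef_pos: [0.5921, 0.0528, 0.078]
eef_rot: [0.249, 0.667, -0.248, 0.658]
contact_force: [0.9, -0.4, -2.3]
gripper_width: 0.0253
```

Run:
```python
from h import *
rel([(.6008,.0548,.04,-41.3),(.6074,.0624,.02,-41.3)])
im={n:imaging.grab_frame(n) for n in C}
for n,r in (("scene",(310,130,430,240)),("top",(210,120,345,240))): print(n,[(int(a),c.round(1).tolist()) for a,c,_ in blobs(im[n],(10,90,80),(30,255,255),r,3)])
a=im["scene"][130:240,310:430,::-1];b=im["top"][110:220,220:340,::-1]
cv2.imwrite('pics/c9.png',np.hstack([cv2.resize(x,None,fx=3.3,fy=3.3,interpolation=cv2.INTER_CUBIC) for x in (a,b)]))
```

```text
t 20.75 pos [0.5921 0.0528 0.078 ] yaw -41.12 x [-0.0116  0.0055 -0.9999] F [ 0.86 -0.43 -2.33] w 0.0253 q [-0.04  0.61  1.5   0.01  1.05  0.67]
(0.6008, 0.0548, 0.04, -41.3) d [0.0379 0.0073 0.0057] w [ 0.0031 -0.0124  0.0036]
(0.6074, 0.0624, 0.02, -41.3) d [ 0.02    0.0101 -0.0001] w [0. 0. 0.]
scene [(9, [337.9, 180.7]), (9, [363.0, 186.0]), (9, [370.3, 187.9])]
top [(11, [302.1, 195.6])]
```

View pics/c9.png

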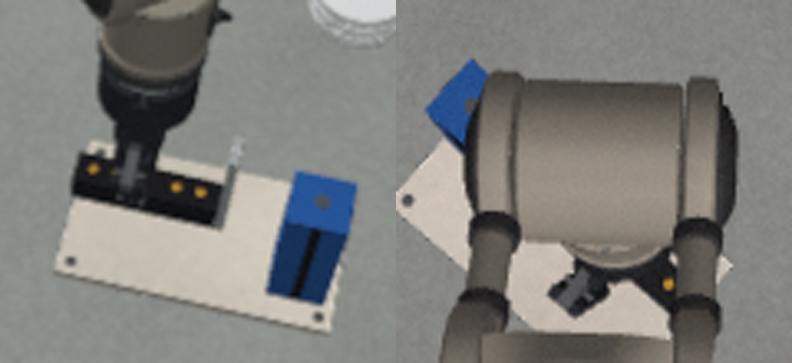

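Call:
{"method": "carry_out", "body": {"targets": [{"dx": 0.008,"dy": 0.002,"dz": 0.002,"wx": 0.003,"wy": -0.012,"wz": 0.004,"claw": 0},{"dx": 0.016,"dy": 0.004,"dz": 0.004,"wx": 0.003,"wy": -0.012,"wz": 0.004,"claw": 0},{"dx": 0.024,"dy": 0.006,"dz": 0.006,"wx": 0.003,"wy": -0.012,"wz": 0.004,"claw": 0},{"dx": 0.03,"dy": 0.007,"dz": 0.006,"wx": 0.003,"wy": -0.012,"wz": 0.004,"claw": 0},{"dx": 0.038,"dy": 0.007,"dz": 0.006,"wx": 0.003,"wy": -0.012,"wz": 0.004,"claw": 0}]}}

```text
time_s: 21.35
eef_pos: [0.6011, 0.0549, 0.0393]
eef_rot: [0.249, 0.662, -0.249, 0.662]
contact_force: [0.9, -0.9, -2.5]
gripper_width: 0.0253
```

Run:
```python
from h import *
rel([(.6008,.0548,.025,-41.3)])
s=bot.get_state()["eef_pos"]; im=imaging.grab_frame("scene")
B=[c for a,c,_ in blobs(im,(10,90,80),(30,255,255),(310,130,430,240),3)]; print([b.round(1).tolist() for b in B])
y=np.radians(48.7);u=np.array([np.cos(y),np.sin(y)]);n=np.array([-u[1],u[0]])
for z in (s[2]+.0215,):
    P=[plane("scene",b,z)[:2] for b in B]
    for q in P: print("dot along",((q-s[:2])@u).round(4),"lat",((q-s[:2])@n).round(4))
    v=max(P,key=lambda q:q@u)-min(P,key=lambda q:q@u); print("yaw",np.degrees(np.arctan2(v[1],v[0])))
for c in ([.6806,.1455],[.6792,.1445]): print("face: along",((c-s[:2])@u).round(4),"lat",((c-s[:2])@n).round(4))
```

```text
t 21.35 pos [0.6011 0.0549 0.0393] yaw -41.25 x [ 1.e-04  7.e-04 -1.e+00] F [ 0.93 -0.94 -2.47] w 0.0253 q [-0.04  0.67  1.51  0.    0.96  0.68]
(0.6008, 0.0548, 0.025, -41.3) d [ 0.0143 -0.0002 -0.0002] w [ 0.0008 -0.0004 -0.0006]
[[339.7, 190.1], [364.0, 196.0], [371.1, 197.3]]
dot along -0.0363 lat 0.0
dot along 0.0333 lat -0.0018
dot along 0.0532 lat -0.0011
yaw 47.95882889538576
face: along 0.1206 lat 0.0001
face: along 0.1189 lat 0.0005
```

Call:
{"method": "carry_out", "body": {"targets": [{"dx": 0.004,"dy": 0.005,"dz": 0,"wx": 0,"wy": 0,"wz": 0,"claw": 0},{"dx": 0.008,"dy": 0.011,"dz": 0,"wx": 0,"wy": 0,"wz": 0,"claw": 0},{"dx": 0.012,"dy": 0.017,"dz": 0,"wx": 0,"wy": 0,"wz": 0,"claw": 0},{"dx": 0.016,"dy": 0.022,"dz": 0,"wx": 0,"wy": 0,"wz": 0,"claw": 0},{"dx": 0.018,"dy": 0.025,"dz": 0,"wx": 0,"wy": 0,"wz": 0,"claw": 0}]}}

```text
time_s: 21.9
eef_pos: [0.6167, 0.0743, 0.0193]
eef_rot: [0.249, 0.663, -0.249, 0.661]
contact_force: [-1.5, 0.5, -3.5]
gripper_width: 0.0257
```

```bash
python3 -c "
from h import *
rel([(.621,.0779,.0165,-41.3)])"
```

```text
t 21.9 pos [0.6167 0.0743 0.0193] yaw -41.22 x [-2.6e-03  8.0e-04 -1.0e+00] F [-1.54  0.5  -3.46] w 0.0257 q [-0.    0.72  1.47  0.    0.96  0.72]
(0.621, 0.0779, 0.0165, -41.3) d [0.0028 0.0056 0.0009] w [ 0.0013 -0.0025  0.0011]
```

Call:
{"method": "carry_out", "body": {"targets": [{"dx": 0.001,"dy": 0.003,"dz": 0,"wx": 0.001,"wy": -0.002,"wz": 0.001,"claw": 0},{"dx": 0.002,"dy": 0.005,"dz": 0.001,"wx": 0.001,"wy": -0.002,"wz": 0.001,"claw": 0},{"dx": 0.002,"dy": 0.007,"dz": 0.001,"wx": 0.001,"wy": -0.002,"wz": 0.001,"claw": 0},{"dx": 0.003,"dy": 0.008,"dz": 0.001,"wx": 0.001,"wy": -0.002,"wz": 0.001,"claw": 0},{"dx": 0.003,"dy": 0.008,"dz": 0.001,"wx": 0.001,"wy": -0.002,"wz": 0.001,"claw": 0}]}}

```text
time_s: 22.4
eef_pos: [0.6231, 0.0796, 0.0166]
eef_rot: [0.249, 0.662, -0.249, 0.662]
contact_force: [0.2, 0.3, -0.6]
gripper_width: 0.0253
```

```bash
python3 -c "
from h import *
rel([(.6272,.0849,.0155,-41.3)])
s=bot.get_state();u=np.array([.66,.7513,0]);F=s['contact_force'];print('along',F@u,'lat',F@[-.7513,.66,0],'M',s['torque'].round(3))"
```

```text
t 22.4 pos [0.6231 0.0796 0.0166] yaw -41.29 x [ 4.e-04  3.e-04 -1.e+00] F [ 0.24  0.32 -0.58] w 0.0253 q [0.01 0.73 1.45 0.   0.96 0.73]
(0.6272, 0.0849, 0.0155, -41.3) d [ 0.0011  0.0067 -0.0004] w [ 0.0002  0.0001 -0.0005]
along 0.39941188926494176 lat 0.03664668176301145 M [ 0.004 -0.069 -0.036]
```

Call:
{"method": "carry_out", "body": {"targets": [{"dx": 0,"dy": 0.001,"dz": 0,"wx": 0,"wy": 0,"wz": 0,"claw": 0},{"dx": 0,"dy": 0.002,"dz": 0,"wx": 0,"wy": 0,"wz": 0,"claw": 0},{"dx": 0,"dy": 0.003,"dz": 0,"wx": 0,"wy": 0,"wz": 0,"claw": 0},{"dx": 0,"dy": 0.004,"dz": 0,"wx": 0,"wy": 0,"wz": 0,"claw": 0},{"dx": 0,"dy": 0.004,"dz": 0,"wx": 0,"wy": 0,"wz": 0,"claw": 0}]}}

```text
time_s: 22.9
eef_pos: [0.6258, 0.0828, 0.0166]
eef_rot: [0.249, 0.662, -0.249, 0.662]
contact_force: [0.3, 1.6, -1.0]
gripper_width: 0.0255
```

```bash
cat >> h.py <<'E'
def push():
    s=bot.get_state();u=np.array([.66,.7513,0]);F=s['contact_force']
    rel([(*s["eef_pos"].round(4),-41.3)]); print('along',(F@u).round(2),'lat',(F@[-.7513,.66,0]).round(2),'z',F[2].round(2),'M',s['torque'].round(3),'posalong',(s["eef_pos"]@u).round(4),'lat',(s["eef_pos"]@[-.7513,.66,0]).round(4))
E
python3 -c "
from h import *
push()"
```

```text
t 22.9 pos [0.6258 0.0828 0.0166] yaw -41.29 x [ 5.e-04  4.e-04 -1.e+00] F [ 0.35  1.59 -0.97] w 0.0255 q [0.01 0.74 1.44 0.   0.96 0.73]
(np.float64(0.6258), np.float64(0.0828), np.float64(0.0166), -41.3) d [ 0. -0. -0.] w [ 0.0002  0.0001 -0.0007]
along 1.42 lat 0.78 z -0.97 M [-0.039 -0.01  -0.04 ] posalong 0.4752 lat -0.4155
```

Call:
{"method": "carry_out", "body": {"targets": [{"dx": 0,"dy": 0.001,"dz": 0,"wx": 0,"wy": 0,"wz": 0,"claw": 0},{"dx": 0,"dy": 0.002,"dz": 0,"wx": 0,"wy": 0,"wz": 0,"claw": 0},{"dx": 0,"dy": 0.003,"dz": 0,"wx": 0,"wy": 0,"wz": 0,"claw": 0},{"dx": 0,"dy": 0.003,"dz": 0,"wx": 0,"wy": 0,"wz": 0,"claw": 0},{"dx": 0,"dy": 0.003,"dz": 0,"wx": 0,"wy": 0,"wz": 0,"claw": 0}]}}

```text
time_s: 23.4
eef_pos: [0.6269, 0.084, 0.0166]
eef_rot: [0.249, 0.662, -0.25, 0.661]
contact_force: [-4.1, -5.0, 1.0]
gripper_width: 0.0257
```

```bash
python3 -c "
from h import *
push()"
```

```text
t 23.4 pos [0.6269 0.084  0.0166] yaw -41.28 x [-0.0018 -0.0011 -1.    ] F [-4.12 -4.98  1.  ] w 0.0257 q [ 0.01  0.74  1.43 -0.    0.97  0.73]
(np.float64(0.6269), np.float64(0.084), np.float64(0.0166), -41.3) d [0. 0. 0.] w [ 0.0004 -0.0006  0.002 ]
along -6.46 lat -0.2 z 1.0 M [-0.866  0.626 -0.016] posalong 0.4768 lat -0.4155
```

Call:
{"method": "carry_out", "body": {"targets": [{"dx": 0.0005,"dy": 0.0015,"dz": 0,"wx": 0,"wy": 0,"wz": 0,"claw": 0},{"dx": 0.001,"dy": 0.0015,"dz": 0,"wx": 0,"wy": 0,"wz": 0.001,"claw": 0},{"dx": 0.001,"dy": 0.002,"dz": 0,"wx": 0,"wy": 0,"wz": 0.002,"claw": 0},{"dx": 0.0015,"dy": 0.0025,"dz": 0,"wx": 0,"wy": 0,"wz": 0.002,"claw": 0},{"dx": 0.0015,"dy": 0.0025,"dz": 0,"wx": 0,"wy": 0,"wz": 0.002,"claw": 0}]}}

```text
time_s: 23.9
eef_pos: [0.6269, 0.084, 0.0165]
eef_rot: [0.248, 0.663, -0.25, 0.661]
contact_force: [-10.4, -8.6, 13.5]
gripper_width: 0.0256
```

```bash
python3 -c "
from h import *
push()"
```

```text
t 23.9 pos [0.6269 0.084  0.0165] yaw -41.27 x [-0.0041 -0.0023 -1.    ] F [-10.38  -8.58  13.5 ] w 0.0256 q [ 0.01  0.74  1.43 -0.    0.97  0.74]
(np.float64(0.6269), np.float64(0.084), np.float64(0.0165), -41.3) d [0. 0. 0.] w [ 0.0006 -0.0015  0.0044]
along -13.3 lat 2.14 z 13.5 M [-1.395  1.759  0.008] posalong 0.4768 lat -0.4155
```

Call:
{"method": "carry_out", "body": {"targets": [{"dx": 0.0008,"dy": 0.0025,"dz": 0,"wx": 0,"wy": 0,"wz": 0.002,"claw": 0},{"dx": 0.0007,"dy": 0.003,"dz": 0,"wx": 0,"wy": 0,"wz": 0.002,"claw": 0},{"dx": 0.0007,"dy": 0.0035,"dz": 0,"wx": 0,"wy": 0,"wz": 0.002,"claw": 0},{"dx": 0.0007,"dy": 0.0035,"dz": 0,"wx": 0,"wy": 0,"wz": 0.002,"claw": 0},{"dx": 0.0007,"dy": 0.0035,"dz": 0,"wx": 0,"wy": 0,"wz": 0.002,"claw": 0}]}}

```text
time_s: 24.4
eef_pos: [0.6268, 0.084, 0.0165]
eef_rot: [0.247, 0.664, -0.252, 0.66]
contact_force: [-11.3, -11.1, 10.2]
gripper_width: 0.0257
```

Run:
```python
from h import *
push()
B=[c for a,c,_ in blobs(imaging.grab_frame("scene"),(10,90,80),(30,255,255),(310,130,430,240),3)]
s=bot.get_state()["eef_pos"]
y=np.radians(48.7);u=np.array([np.cos(y),np.sin(y)]);n=np.array([-u[1],u[0]])
P=sorted([plane("scene",b,.038)[:2] for b in B],key=lambda q:q@u)
for q in P: print("dot to face",((q-[.68,.145])@u).round(4),"lat",((q-[.68,.145])@n).round(4))
v=P[-1]-P[0]; print("yaw",np.degrees(np.arctan2(v[1],v[0])))
t=imaging.grab_frame("top")
print("pot",[(int(a),c.round(1).tolist()) for a,c,_ in blobs(t,(5,150,60),(30,255,255),(455,190,520,250),50)])
push()
```

```text
t 24.4 pos [0.6268 0.084  0.0165] yaw -41.26 x [-0.0082 -0.0045 -1.    ] F [-11.27 -11.07  10.23] w 0.0257 q [ 0.01  0.75  1.42 -0.01  0.98  0.74]
(np.float64(0.6268), np.float64(0.084), np.float64(0.0165), -41.3) d [ 0.  0. -0.] w [ 0.0007 -0.0031  0.0088]
along -15.75 lat 1.16 z 10.23 M [-1.859  1.84   0.025] posalong 0.4768 lat -0.4155
dot to face -0.1177 lat -0.0014
dot to face -0.0982 lat -0.0009
dot to face -0.0474 lat -0.0013
dot to face -0.0276 lat -0.0025
yaw 47.989613601359906
pot [(1350, [487.2, 220.3])]
t 24.5 pos [0.6268 0.084  0.0165] yaw -41.26 x [-0.0082 -0.0046 -1.    ] F [-11.14 -11.49  10.13] w 0.0254 q [ 0.01  0.75  1.42 -0.01  0.98  0.74]
(np.float64(0.6268), np.float64(0.084), np.float64(0.0165), -41.3) d [ 0.  0. -0.] w [ 0.0007 -0.0031  0.0088]
along -15.98 lat 0.79 z 10.13 M [-1.909  1.769  0.025] posalong 0.4768 lat -0.4155
```

Call:
{"method": "carry_out", "body": {"targets": [{"dx": 0.0005,"dy": 0.0018,"dz": 0,"wx": 0,"wy": -0.003,"wz": 0.003,"claw": 0},{"dx": 0.0003,"dy": 0.0008,"dz": 0,"wx": 0,"wy": -0.003,"wz": 0.006,"claw": 0},{"dx": 0.0003,"dy": 0.0005,"dz": 0,"wx": 0,"wy": -0.003,"wz": 0.009,"claw": 0},{"dx": 0.0008,"dy": 0.0005,"dz": 0,"wx": 0,"wy": -0.003,"wz": 0.009,"claw": 0},{"dx": 0.0008,"dy": 0.0005,"dz": 0,"wx": 0,"wy": -0.003,"wz": 0.009,"claw": 0}]}}

```text
time_s: 25.0
eef_pos: [0.6269, 0.084, 0.0166]
eef_rot: [0.249, 0.662, -0.249, 0.662]
contact_force: [-5.6, -4.2, 6.6]
gripper_width: 0.0254
```

```bash
python3 -c "
from h import *
push()"
```

```text
t 25.0 pos [0.6269 0.084  0.0166] yaw -41.25 x [-3.e-04 -3.e-04 -1.e+00] F [-5.62 -4.15  6.65] w 0.0254 q [ 0.01  0.74  1.43 -0.    0.97  0.73]
(np.float64(0.6269), np.float64(0.084), np.float64(0.0166), -41.3) d [-0.  0. -0.] w [ 0.0008 -0.      0.0004]
along -6.83 lat 1.48 z 6.65 M [-0.643  0.891 -0.054] posalong 0.4768 lat -0.4156
```

Call:
{"method": "carry_out", "body": {"targets": [{"dx": 0.0008,"dy": 0.0012,"dz": 0,"wx": 0,"wy": 0,"wz": 0.002,"claw": 0},{"dx": 0.0008,"dy": 0.002,"dz": 0,"wx": 0,"wy": 0,"wz": 0.004,"claw": 0},{"dx": 0.0008,"dy": 0.0028,"dz": 0,"wx": 0,"wy": 0,"wz": 0.006,"claw": 0},{"dx": 0.0008,"dy": 0.0035,"dz": 0,"wx": 0,"wy": 0,"wz": 0.007,"claw": 0},{"dx": 0.0008,"dy": 0.0035,"dz": 0,"wx": 0,"wy": 0,"wz": 0.007,"claw": 0}]}}

```text
time_s: 25.5
eef_pos: [0.627, 0.0841, 0.0165]
eef_rot: [0.249, 0.662, -0.249, 0.661]
contact_force: [-12.6, -11.9, 13.3]
gripper_width: 0.0259
```

```bash
python3 -c "
from h import *
push()"
```

```text
t 25.5 pos [0.627  0.0841 0.0165] yaw -41.23 x [-9.0e-04  1.3e-03 -1.0e+00] F [-12.59 -11.9   13.28] w 0.0259 q [0.01 0.74 1.43 0.   0.97 0.73]
(np.float64(0.627), np.float64(0.0841), np.float64(0.0165), -41.3) d [0.     0.0001 0.    ] w [ 0.0012 -0.0016 -0.0004]
along -17.25 lat 1.6 z 13.28 M [-2.151  2.112 -0.013] posalong 0.4769 lat -0.4156
```

Call:
{"method": "carry_out", "body": {"targets": [{"dx": 0.0008,"dy": 0.0037,"dz": 0,"wx": 0,"wy": 0,"wz": 0.007,"claw": 0},{"dx": 0.0006,"dy": 0.004,"dz": 0,"wx": 0,"wy": 0,"wz": 0.008,"claw": 0},{"dx": 0.0004,"dy": 0.0043,"dz": 0,"wx": 0,"wy": 0,"wz": 0.008,"claw": 0},{"dx": 0.0004,"dy": 0.0047,"dz": 0,"wx": 0,"wy": 0,"wz": 0.009,"claw": 0},{"dx": 0.0004,"dy": 0.0047,"dz": 0,"wx": 0,"wy": 0,"wz": 0.009,"claw": 0}]}}

```text
time_s: 26.0
eef_pos: [0.627, 0.0841, 0.0165]
eef_rot: [0.25, 0.663, -0.248, 0.661]
contact_force: [-15.1, -16.4, 12.5]
gripper_width: 0.0256
```

```bash
python3 -c "
from h import *
push()"
```

```text
t 26.0 pos [0.627  0.0841 0.0165] yaw -41.21 x [-0.0022  0.0031 -1.    ] F [-15.09 -16.38  12.55] w 0.0256 q [0.01 0.74 1.43 0.   0.97 0.73]
(np.float64(0.627), np.float64(0.0841), np.float64(0.0165), -41.3) d [0. 0. 0.] w [ 0.0015 -0.0038 -0.0009]
along -22.26 lat 0.52 z 12.55 M [-2.810e+00  2.378e+00  1.000e-03] posalong 0.477 lat -0.4155
```

Run:
```python
from h import *
for k in range(8): im=imaging.grab_frame("scene" if k%2 else "top")
push()
B=[c for a,c,_ in blobs(im,(10,90,80),(30,255,255),(310,130,430,240),3)]
y=np.radians(48.7);u=np.array([np.cos(y),np.sin(y)]);n=np.array([-u[1],u[0]])
for b in B: q=plane("scene",b,.038)[:2]; print("dot to face",((q-[.68,.145])@u).round(4),"lat",((q-[.68,.145])@n).round(4))
h=blobs(im,(12,60,60),(35,150,220),(145,215,200,270),5); print("nuts in pot?",[(int(a),c.round(1).tolist()) for a,c,_ in h])
bot.finish_job(); push()
```

```text
t 26.4 pos [0.627  0.0841 0.0165] yaw -41.21 x [-0.0022  0.0031 -1.    ] F [-15.44 -16.76  12.43] w 0.0252 q [0.01 0.74 1.43 0.   0.97 0.73]
(np.float64(0.627), np.float64(0.0841), np.float64(0.0165), -41.3) d [0. 0. 0.] w [ 0.0015 -0.0037 -0.0009]
along -22.79 lat 0.54 z 12.43 M [-2.791  2.444 -0.005] posalong 0.477 lat -0.4155
dot to face -0.1177 lat -0.0014
dot to face -0.0986 lat -0.0005
dot to face -0.0474 lat -0.0013
dot to face -0.0277 lat -0.0018
nuts in pot? [(11, [154.3, 233.0]), (17, [179.0, 245.4]), (13, [160.1, 249.2]), (12, [163.1, 248.4]), (8, [166.5, 261.6])]
the job is handed in; nothing more can be done
the job is handed in; nothing more can be done
```

I dropped both nuts into the pot, then gripped the square and pressed it down on the plate and against the column, still held, and handed the job in at 26.4 s. No verdict came back.

**Last force checks:** the arm was at rest, pushing about 23 N toward the column and 12 N down, plus about 2.4 N of square weight. Even if friction on the plate is as high as 1, about 8 N should still reach the column. These are wrist forces; how they split between plate and column was not measured.

**Position:** the tool was within 0.3° of vertical. The square's dots sat within about 2 mm of the line through the middle of the column's face. Their yaw from the scene camera was about 48°, against 48.7° for the plate, which is within tolerance.

**Pot:** its position in the top view had not changed since the start. After the second drop a picture showed both nuts inside, one standing and one lying. My last colour check of the nuts in the pot was broken up and proved nothing, so that picture is the evidence.

**What went wrong or disagreed:**
- The first two grasps of the first nut closed on air. The fingertips stand roughly 10 mm higher than I took from the text, so I gripped lower and it held.
- The gripper reads about 2 mm narrower than the true width of what it holds.
- During an early push the tool tilted 0.5°. I eased off, straightened it and pressed again.
- The bottles and dishes were not re-measured at the end. The planned paths stayed clear of them.

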